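# Swap the block stored behind the cup and the carton

## Robot

A 6-joint arm with a two-finger parallel gripper is mounted at the origin on a cart in front of the work surface, level with it; the furniture and walls round the work are solid. World frame = base frame: x ahead of the robot, y to its left, z up, the work surface at z = 0. Lengths are in mm, angles in rad, forces in N, time in s.
With the tool pointing down it reaches from about 275 to 825 mm from the base axis. Payload 5.2 kg.
Tool frame: the origin (TCP) lies between the finger pads; the fingertips stand 14 mm ahead of it and the grasp point (between the pads) lies 5 mm behind it; z points along the fingers, x is the direction in which the jaws open and shut, and the axes are right-handed (so a half turn about z gives the same grasp; the last joint's range is limited). The gripper opens to 93 mm and grips with 3 to 60 N. Pads are 15 mm wide; open, the fingers measure 128 mm over their backs; the gripper's body (75 mm by 188 mm) begins 65 mm behind the grasp point.
Start: joints at [0.914, 0.259, 1.535, -0, 1.348, -0.203], TCP at [241.091, 494.348, 205.453] pointing down, gripper open.
Joint ranges: [-3.14, 3.14], [-0.91, 2.08], [0.19, 2.58], [-1.22, 4.36], [0.22, 2.71], [-3.12, 3.12]. Speed limits (rad/s): [2.57, 2.57, 3.14, 3.14, 3.14, 3.14].

## Interface

Orientations are given as a unit quaternion [x, y, z, w].
In Python, from station import r gives the robot as it stands.
- The arm moves only by the shell command python3 -m handwheel 'ROWS' [OPENING] [FORCE]. ROWS is JSON, a list that holds one entry, the list of rows, each a list of 4 numbers: the shift along the tool's x, y, z in mm, then the turn about the tool's z in rad. In form: [[[x, y, z, roll], ...]]. A call has 1 to 8 rows; each row shifts and turns the commanded pose from where the row before left it, along the tool's axes as they then stand; what a row does not reach is not made up. A row lasts 1/12 s, in which the tool goes at most 41.7 mm and 7.16 degrees, less where a joint would pass 70% of its speed; a pose out of reach is approached as far as the arm can. A call is refused whole if a number of a shift passes 41.7 or a number of a turn 0.125, either way. A call with a gripper value outside its range is refused whole. OPENING is the finger opening in mm, from 0 to 93, set as the call begins (- or left out, the last holds). The fingers move at their own pace and stop on an object; FORCE is the grip in N (left out, the last holds). Time passes only in rows, so rows that do not move let the fingers close. It gives the time, the measured TCP pose, the force and the opening at its end, in the units of the state.
- r.observe(): the state, without advancing time (a new reading comes with each control period).
- r.camera(name): name is "scene" or "top"; returns a dict with "img" (384x512x3 uint8, blue, green, red), "fx", "fy", "cx", "cy" (pixels), "k1" (the pictures are not rectified: a ray, as slopes to the right and down, at radius r is drawn at 1 + k1 r^2 times it, then the intrinsics apply), "view" (4x4, takes a point from world to camera coordinates). Camera axes: x right, y down, z forward; pixel columns grow to the right and rows downward; lengths in mm; the calibration is good to about 2 mm. A picture is of the moment at which its call begins. There is no depth.
- r.sign_off(): hands the job in, once; it reports no verdict.
Trained networks look in the newest picture that a camera, given by its name, has taken for a name from the list of things; names that differ only in an ending like _2 or _b are one class to them, and where a whole thing is asked for, a point or a joint stands for the part that bears it (a point fixed in the world has none). Each returns a list of dicts, best first, with "confidence" (0 to 1); they miss things now and then, are a little off and sometimes report something else, mostly with a low value. They report only what shows in the picture. A call takes as long as a camera call.
- r.silhouettes(target, camera): "pixels" (384x512 bool, what is visible of it).
- r.landmark_of(target, camera): "centre" ([x, y, z] in mm, in world coordinates, good to about 4 mm: a listed point, or the origin of a listed thing).
The state is a dict: "time": time; "joints": joint angles; "dq": joint speeds; "joint_efforts": joint torques, N m; "eef_pos": TCP position; "tcp_rot": TCP orientation; "ft_force": force on the tool from outside, world axes, zero at the start; "wrist_torque": the same for the moment, N m; "grip_width": opening from 0.0 (shut) to 1.0 (fully open).
Only numpy, scipy, OpenCV 4.12 (cv2) and the standard library are available. Lean on these libraries where they do the work, as an engineer would, in place of code of your own. Each camera call takes 0.05 s, during which the arm holds its last target.

## Task

The oak block is stored at the back of the plywood board, behind the mixing cup and the tall carton: stand both of these upright on the black side mat, then take the oak block out and lay it flat in the shallow wooden tray. Then put the pine offcut in the oak block's old place, flat, centred and lengthwise on the rear cork pad. Last, stand the cup and the carton upright and square on the board again, each on the pad it came from and exactly where it stood, and leave the screwdriver, the marker pen and the masking tape alone.

Things in the scene. Friction and masses are not known exactly. Their poses are not given: they have to be found in the camera images.
- cup_mid (a point): Centre (half-way up) of the white plastic mixing cup, open at the top, 101 mm tall, round, 56 mm in diameter at the foot widening to 70 mm at the rim, about 0.03 kg. Origin 50.5 mm above its foot; z up its axis. At the start it stands upright, centred on one of the two front pads of the plywood board (which one varies). The cups and the tub at the back left of the worktop belong to the room.
- carton_mid (a point): Centre of the tall white carton (a red band on one side), 85 (x) x 64 (y) x 100 (z) mm, closed, about 0.3 kg; z up. At the start it stands upright, centred on the other front pad, its 85 mm side (its x) along the board's y, so that it can be gripped over its 64 mm along the board's x.
- oak_mid (a point): Centre of the oak block, a short brown wooden bar of square section 32 (x) x 90 (y) x 32 (z) mm, lying flat, y along its length. At the start it lies on the rear cork pad of the plywood board, behind cup and carton (hands cannot reach down to it until both are gone); its centre is within 3 mm in x and 12 mm in y of the pad's centre. It can be gripped across its 32 mm width.
- pine_mid (a point): Centre of the pine offcut, a flatter, longer and slightly lighter brown wooden bar (not the tapered wedge on the raised strip behind) 45 (x) x 120 (y) x 25 (z) mm, lying flat, y along its length. At the start it lies on the bare worktop behind the clamping jig.
- store_board: Plywood storage board, fixed, 175 (x) x 190 (y) x 12 (z) mm; origin at the centre of its underside, x away from the robot (to the board's back), y to the left, z up; its top is at z = 12 mm. Flush cork pads on its top: two at the front, 75 (x) x 92 (y) mm, centred at x = -40, y = +50 and -50 mm, and one at the rear, 55 (x) x 135 (y) mm, centred at x = +32, y = 0 mm. It may stand left or right of the jig; the side mat is then on the other side.
- side_mat: Black rubber side mat, fixed, 120 (x) x 220 (y) x 3 (z) mm, bare at the start; origin at the centre of its underside, y along its length, top at z = 3 mm.
- work_tray: Shallow wooden tray, fixed, outside 84 (x) x 140 (y) x 12 (z) mm, walls and floor 5 mm thick (inside 74 x 130 mm, 7 mm deep), empty at the start; origin at the centre of its underside, y along its length. It stands behind the clamping jig, next to the pine offcut.
- screwdriver_mid (a point): Bystander: centre of the screwdriver with yellow handle, 183 mm long, 26 mm high, lying near the front edge on the left.
- pen_mid (a point): Bystander: centre of the marker pen with blue cap, 128 mm long, 18 mm thick, lying near the front edge on the right.
- pale_tape_mid (a point): Bystander: centre of the roll of pale masking tape, 90 mm in diameter, 25 mm high, lying flat at the far left.

How it is judged (in metres and radians):
On the way, in this order (a step that is already met when the one before it is completed fails the run):
1. the cup and the carton both stand upright on the side mat (x of cup_mid in the frame of side_mat between -0.055 and 0.055 m and y of cup_mid in the frame of side_mat between -0.105 and 0.105 m and z of cup_mid in the frame of side_mat below 0.0605 m and angle between each of cup_mid, carton_mid's own z axis and vertical below 0.15 rad and x of carton_mid in the frame of side_mat between -0.055 and 0.055 m and y of carton_mid in the frame of side_mat between -0.105 and 0.105 m and z of carton_mid in the frame of side_mat below 0.06 m), for 0.2 s.
2. the oak block lies flat in the tray, cup and carton still on the mat (all of step 1 and x of oak_mid in the frame of work_tray between -0.03 and 0.03 m and y of oak_mid in the frame of work_tray between -0.03 and 0.03 m and z of oak_mid in the frame of work_tray between 0.01 and 0.026 m), for 0.2 s.
3. the pine offcut lies on the rear pad, the oak block in the tray, cup and carton still on the mat (all of step 2 and x of pine_mid in the frame of store_board between 0.017 and 0.047 m and y of pine_mid in the frame of store_board between -0.015 and 0.015 m and z of pine_mid in the frame of store_board between 0.01 and 0.03 m and angle between the y axis of pine_mid and the y axis of store_board, either way round below 0.2 rad), for 0.2 s.
At the end, for the whole second after the job is handed in: Cup and carton stand upright within 15 mm of where each stood at the start, the carton square to the board (0.2 rad); the oak block lies flat inside the tray; the pine offcut lies flat on the rear pad, within 15 mm of its centre along each board axis and 0.2 rad of its length (distance of each of cup_mid, carton_mid from where it was at the start of the episode below 0.015 m and angle between each of cup_mid, carton_mid's own z axis and vertical below 0.15 rad and angle between the x axis of carton_mid and the y axis of store_board, either way round below 0.2 rad and x of oak_mid in the frame of work_tray between -0.03 and 0.03 m and y of oak_mid in the frame of work_tray between -0.03 and 0.03 m and z of oak_mid in the frame of work_tray between 0.01 and 0.026 m and x of pine_mid in the frame of store_board between 0.017 and 0.047 m and y of pine_mid in the frame of store_board between -0.015 and 0.015 m and z of pine_mid in the frame of store_board between 0.01 and 0.03 m and angle between the y axis of pine_mid and the y axis of store_board, either way round below 0.2 rad); the robot touches nothing.
It fails at once if screwdriver, marker pen or masking tape moved more than 30 mm (distance of any of screwdriver_mid, pen_mid, pale_tape_mid from where it was at the start of the episode above 0.03 m).
It also fails if it takes over 138 s, if anything falls off the work surface, if the arm or the gripper's body presses on something with over 40 N, if the wrist force passes 120 N, or if a joint passes its speed limit or range.

## Working session

There is one attempt and no reset: what is moved stays moved. The work goes in short steps, Python scripts to look and compute and a shell command to move; the robot and the scene stay as the last step left them, time stands still between calls to the robot, and variables do not carry over. Pictures are saved under pics/ and viewed, and the job is handed in when it is done.

```bash
ls; mkdir -p pics
cat > h.py <<'E'
from station import r
import numpy as np, cv2
def shot(cam,name):
    c=r.camera(cam); cv2.imwrite(f'pics/{name}.png',c['img']); return c
E
python3 - <<'E'
from h import *
s=r.observe(); print(s)
for cam in ['scene','top']:
    c=shot(cam,cam+'0'); print(cam,c['fx'],c['cx'],c['cy'],c['k1'],np.round(c['view'],3).tolist())
    for t in ['cup_mid','carton_mid','oak_mid','pine_mid','store_board','side_mat','work_tray','screwdriver_mid','pen_mid','pale_tape_mid']:
        print(t,[(np.round(d['centre']).tolist(),round(d['confidence'],2)) for d in r.landmark_of(t,cam)[:3]])
print(r.observe()['time'])
E
```

```text
pics
{'time': 0.0, 'joints': array([ 9.14219698e-01,  2.59311091e-01,  1.53606924e+00, -1.22443625e-05,
        1.34802041e+00, -2.02850777e-01]), 'dq': array([ 0.00071971,  0.00074493,  0.00065221, -0.00108134, -0.00058997,
       -0.00070183]), 'joint_efforts': array([-6.94974369e-04, -4.37306964e+01, -2.84001517e+01,  7.18551152e-02,
        4.11507476e-02, -1.51776076e-04]), 'eef_pos': array([240.72494268, 493.88283836, 204.64047731]), 'tcp_rot': array([ 8.48031197e-01,  5.29945536e-01, -8.45380015e-04,  3.20413287e-04]), 'ft_force': array([ 0.14084325, -0.81713495, -0.33074619]), 'wrist_torque': array([ 0.01245038, -0.0247407 ,  0.02964834]), 'grip_width': 1.0010512984149025}
scene 456.78547859577543 249.56323225089952 194.21268505392183 -0.14899264912724058 [[0.837, -0.547, -0.004, -352.91], [-0.313, -0.473, -0.823, 210.763], [0.448, 0.691, -0.567, 1628.949], [0.0, 0.0, 0.0, 1.0]]
cup_mid [([464.0, -290.0, 62.0], 0.65)]
carton_mid [([467.0, -391.0, 57.0], 0.78)]
oak_mid []
pine_mid [([566.0, -123.0, 16.0], 0.73)]
store_board [([508.0, -335.0, 1.0], 0.59)]
side_mat [([498.0, 296
[... 201 characters left out ...]
7179452394 266.4028574232072 192.1690816958792 0.04044679315319781 [[0.003, -1.0, 0.001, 66.62], [-0.99, -0.003, -0.141, 461.11], [0.141, -0.001, -0.99, 1409.15], [0.0, 0.0, 0.0, 1.0]]
cup_mid [([458.0, -293.0, 62.0], 0.94), ([471.0, -390.0, 63.0], 0.43), ([534.0, -335.0, 28.0], 0.2)]
carton_mid [([471.0, -391.0, 61.0], 0.81), ([508.0, -334.0, -3.0], 0.52)]
oak_mid [([536.0, -333.0, 28.0], 0.52)]
pine_mid [([564.0, -126.0, 11.0], 0.87)]
store_board [([504.0, -337.0, -2.0], 0.67)]
side_mat [([503.0, 289.0, -1.0], 0.63)]
work_tray [([555.0, 54.0, -2.0], 0.87)]
screwdriver_mid [([352.0, 267.0, 13.0], 0.54)]
pen_mid [([351.0, -309.0, 12.0], 0.53)]
pale_tape_mid [([461.0, 533.0, 10.0], 0.68)]
1.1
```

View images.

View pics/scene0.png

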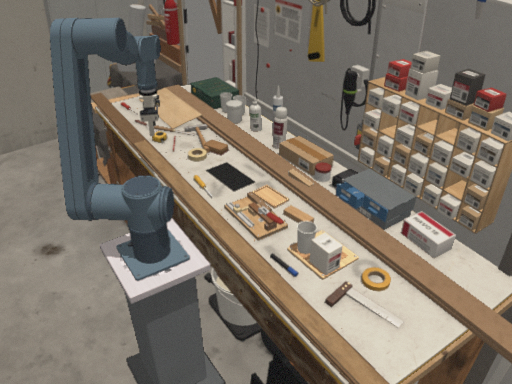

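View pics/top0.png

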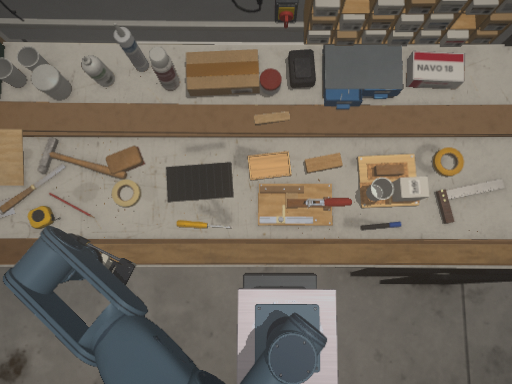

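```bash
cat >> h.py <<'E'
def back(c,px,z):
    px=np.atleast_2d(np.asarray(px,float))
    d=(px-[c['cx'],c['cy']])/[c['fx'],c['fy']]
    u=d.copy()
    for _ in range(30):
        u=d/(1+c['k1']*(u**2).sum(1,keepdims=True))
    V=np.array(c['view']);R=V[:3,:3];t=V[:3,3]
    o=-R.T@t; w=np.c_[u,np.ones(len(u))]@R
    return o+w*((z-o[2])/w[:,2])[:,None]
def proj(c,P):
    P=np.atleast_2d(P);V=np.array(c['view']);q=P@V[:3,:3].T+V[:3,3];u=q[:,:2]/q[:,2:]
    u=u*(1+c['k1']*(u**2).sum(1,keepdims=True));return u*[c['fx'],c['fy']]+[c['cx'],c['cy']]
def rect(c,m,z):
    m=m.astype(np.uint8)
    cs,_=cv2.findContours(m,cv2.RETR_EXTERNAL,cv2.CHAIN_APPROX_NONE)
    k=max(cs,key=cv2.contourArea).reshape(-1,2)
    P=back(c,k,z)[:,:2].astype(np.float32)
    (cx,cy),(w,h),a=cv2.minAreaRect(P)
    # angle of long axis relative to world y
    ang=a if w>h else a+90   # long axis dir from x
    yaw=(ang-90+90)%180-90
    return round(cx,1),round(cy,1),round(max(w,h),1),round(min(w,h),1),round(yaw,1)
E
python3 - <<'E'
from h import *
for cam in ['top','scene']:
    c=shot(cam,cam+'1')
    for t,z in [('store_board',12),('side_mat',3),('work_tray',12),('pine_mid',25),('oak_mid',44),('carton_mid',112),('cup_mid',112)]:
        for d in r.silhouettes(t,cam)[:2]:
            print(cam,t,round(d['confidence'],2),d['pixels'].sum(),rect(c,d['pixels'],z))
    if cam=='top':
        im=cv2.resize(c['img'][130:240,150:450],None,fx=2.66,fy=2.66,interpolation=cv2.INTER_CUBIC)
    else: im=cv2.resize(c['img'][180:300,200:420],None,fx=3.6,fy=3.6,interpolation=cv2.INTER_CUBIC)
    cv2.imwrite(f'pics/{cam}1z.png',im)
E
```

```text
top store_board 0.97 1675 (504.0, -334.7, 195.3, 180.9, 2.6)
top side_mat 0.96 2290 (498.5, 293.2, 219.9, 121.6, 4.4)
top work_tray 0.92 1058 (553.6, 59.0, 141.8, 88.2, 7.9)
top pine_mid 0.7 565 (561.1, -121.3, 125.5, 52.3, 11.6)
top oak_mid 0.78 316 (531.9, -330.6, 94.6, 36.6, 0.1)
top carton_mid 0.66 814 (460.9, -375.1, 112.3, 74.9, 0.2)
top cup_mid 0.96 484 (456.8, -282.5, 82.6, 69.0, 43.8)
scene side_mat 0.86 683 (498.4, 285.1, 218.3, 120.2, 4.0)
scene side_mat 0.29 535 (525.1, -235.6, 194.2, 76.8, -38.0)
scene work_tray 0.58 490 (552.7, 44.8, 159.7, 100.4, 7.0)
scene carton_mid 0.93 946 (432.3, -431.3, 190.0, 99.5, -43.4)
scene cup_mid 0.77 538 (430.1, -332.6, 170.4, 69.0, -39.9)
```

View pics/top1z.png

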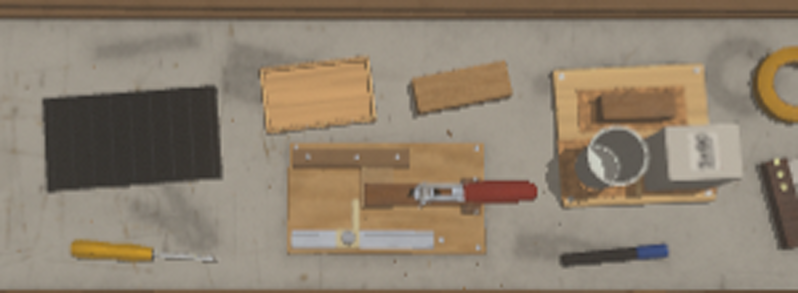

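View pics/scene1z.png

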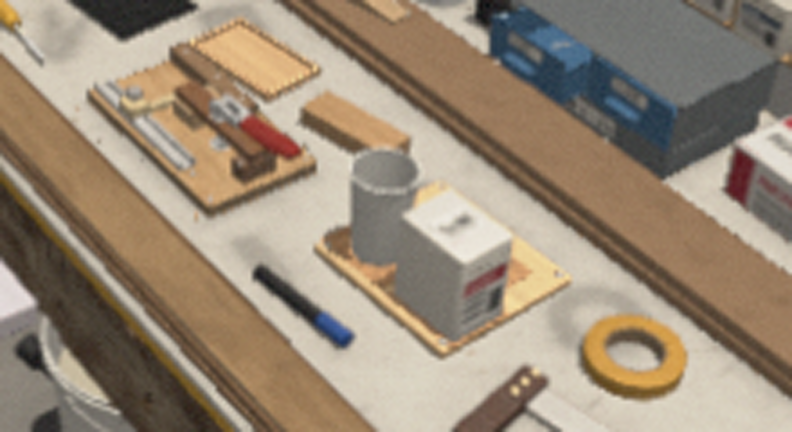

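Run:
```python
from h import *
c=r.camera('top')
def tz(pts): return np.array(pts,float)/2.66+[150,130]-0.5+0.19
def pr(n,pts,z):
    P=back(c,tz(pts),z)[:,:2]; print(n,P.round(0).tolist(),'mean',P.mean(0).round(1))
    if len(P)==4:
        # order BL,BR,FL,FR ; y axis = left-right
        d=(P[0]-P[1])+(P[2]-P[3]); e=(P[0]-P[2])+(P[1]-P[3])
        print('  yaw from y',np.degrees(np.arctan2(-d[0],d[1])).round(1),'from x',np.degrees(np.arctan2(e[1],e[0])).round(1),'size',np.linalg.norm(d)/2,np.linalg.norm(e)/2)
pr('board',[(554,71),(703,65),(564,206),(714,200)],12)
pr('carton',[(665,128),(740,125),(668,180),(742,178)],112)
pr('cuprim',[(587,157),(649,157),(618,126),(618,186)],113)
pr('oak',[(598,96),(674,92),(600,121),(676,117)],44)
pr('pine',[(411,79),(507,61),(417,113),(512,94)],25)
pr('tray',[(262,69),(370,58),(266,132),(376,121)],12)
s=r.camera('scene')
sz=lambda p: np.array(p,float)/3.6+[200,180]-0.36
for n,p,z in [('FL',(315,245),12),('FR',(443,353),12),('BR',(570,282),12),('cartFL',(402,218),112),('cartFR',(463,257),112),('cartBR',(511,232),112),('cartBL',(451,193),112),('cuprimC',(387,171),113)]:
    print(n,back(s,sz(p),z)[0,:2].round(0))
```

```text
board [[586.0, -239.0], [594.0, -427.0], [415.0, -247.0], [423.0, -433.0]] mean [ 504.5 -336.6]
  yaw from y 2.5 from x 2.3 size 186.46694844008198 171.4204721179513
carton [[496.0, -345.0], [499.0, -432.0], [435.0, -346.0], [437.0, -431.0]] mean [ 466.8 -388.8]
  yaw from y 2.1 from x 0.1 size 85.96428256830123 61.682227272731026
cuprim [[461.0, -254.0], [461.0, -325.0], [498.0, -291.0], [427.0, -288.0]] mean [ 461.9 -289.4]
  yaw from y -45.4 from x 177.2 size 49.35056080569631 1.3043264011402174
oak [[548.0, -286.0], [553.0, -379.0], [516.0, -287.0], [521.0, -380.0]] mean [ 534.5 -333. ]
  yaw from y 3.2 from x 2.4 size 93.1172617573649 31.263467403198614
pine [[573.0, -58.0], [596.0, -178.0], [529.0, -65.0], [554.0, -184.0]] mean [ 562.9 -121.1]
  yaw from y 11.3 from x 8.3 size 121.9882477266254 43.15011041261887
tray [[588.0, 129.0], [602.0, -7.0], [507.0, 124.0], [521.0, -14.0]] mean [554.7  57.9]
  yaw from y 6.0 from x 4.6 size 138.22202014322582 81.17557997401141
FL [ 416. -255.]
FR [ 423. -442.]
BR [ 590. -438.]
cartFL [ 433. -359.]
cartFR [ 444. -431.]
cartBR [ 504. -430.]
cartBL [ 495. -356.]
cuprimC [ 464. -298.]
```

```bash
cat > go.py <<'E'
import sys
from station import r
import numpy as np
from scipy.spatial.transform import Rotation as R
# usage: go.py x y z theta_deg
x,y,z,th=map(float,sys.argv[1:5]); s=r.observe()
M=R.from_quat(s['tcp_rot']).as_matrix()
cur=np.degrees(np.arctan2(M[1,0],M[0,0])); p=s['eef_pos']
t=np.radians(th); d=np.array([x,y,z])-p
roll=-((np.radians(th-cur)+np.pi)%(2*np.pi)-np.pi)
f=lambda a:(d[0]*np.cos(a)+d[1]*np.sin(a), d[0]*np.sin(a)-d[1]*np.cos(a), -d[2])
print('t',round(s['time'],2),'pos',p.round(1),'th',round(cur,2),'tilt',round(np.degrees(np.arccos(-M[2,2])),2),'w',round(s['grip_width']*93,1),'F',s['ft_force'].round(1),'q',s['joints'].round(2))
print('roll',round(roll,3),'shift now-axes',np.round(f(np.radians(cur)),1),'after-roll axes',np.round(f(t),1))
E
python3 -m handwheel '[[[0,0,0,0.125],[0,0,0,0.125],[0,0,0,0.125],[0,0,0,0.125],[0,0,0,0.125],[0,0,0,0.125],[0,0,0,0.125],[0,0,0,0.125]]]' 90 10
python3 go.py 463 -289 200 2.4
```

```text
time: 2.67
eef_pos: [241.1, 494.4, 205.4]
tcp_rot: [0.998, 0.055, 0.0, -0.0]
ft_force: [-0.7, -0.1, 0.5]
grip_width: 0.968
t 2.67 pos [241.1 494.4 205.4] th 6.35 tilt 0.0 w 90.0 F [-0.7 -0.1  0.5] q [ 0.91  0.26  1.53 -0.    1.35  0.8 ]
roll 0.069 shift now-axes [133.9 803.1   5.4] after-roll axes [188.9 792.    5.4]
```

```bash
python3 -m handwheel '[[[0,0,0,0.069],[9.5,40,0,0],[9.5,40,0,0],[9.5,40,0,0],[9.5,40,0,0],[9.5,40,0,0],[9.5,40,0,0],[9.5,40,0,0]]]'
python3 -m handwheel '[[[9.5,40,0,0],[9.5,40,0,0],[9.5,40,0,0],[9.5,40,0,0],[9.5,40,0,0],[9.5,40,0,0],[9.5,40,0,0],[9.5,40,0,0]]]'
python3 go.py 463 -289 200 2.4
```

```text
time: 3.33
eef_pos: [320.9, 216.2, 205.7]
tcp_rot: [1.0, 0.024, 0.0, -0.0]
ft_force: [1.1, -0.1, 0.2]
grip_width: 0.964
time: 4.0
eef_pos: [412.3, -100.4, 205.8]
tcp_rot: [1.0, 0.024, 0.0, 0.0]
ft_force: [0.8, 0.6, 0.5]
grip_width: 0.966
t 4.0 pos [ 412.3 -100.4  205.8] th 2.71 tilt 0.06 w 89.8 F [0.8 0.6 0.5] q [-0.5   0.03  1.81  0.    1.3  -0.55]
roll 0.005 shift now-axes [ 41.7 190.8   5.8] after-roll axes [ 42.7 190.6   5.8]
```

```bash
python3 -m handwheel '[[[9,38,0,0],[9,38,0,0],[9,38,0,0],[9,38,0,0],[4,37,0,0],[0,0,0,0],[0,0,0,0]]]'
python3 go.py 463 -289 200 2.4
python3 - <<'E'
from h import *
c=shot('top','top2');cv2.imwrite('pics/top2z.png',cv2.resize(c['img'][120:260,330:480],None,fx=4,fy=4,interpolation=cv2.INTER_CUBIC))
E
```

```text
time: 4.58
eef_pos: [461.0, -286.7, 204.7]
tcp_rot: [1.0, 0.023, -0.0, -0.0]
ft_force: [-0.3, -0.0, 0.0]
grip_width: 0.971
t 4.58 pos [ 461.  -286.7  204.7] th 2.58 tilt 0.07 w 90.3 F [-0.3 -0.   0. ] q [-0.76  0.25  1.55  0.    1.34 -0.81]
roll 0.003 shift now-axes [1.9 2.4 4.7] after-roll axes [1.9 2.4 4.7]
```

View pics/top2z.png

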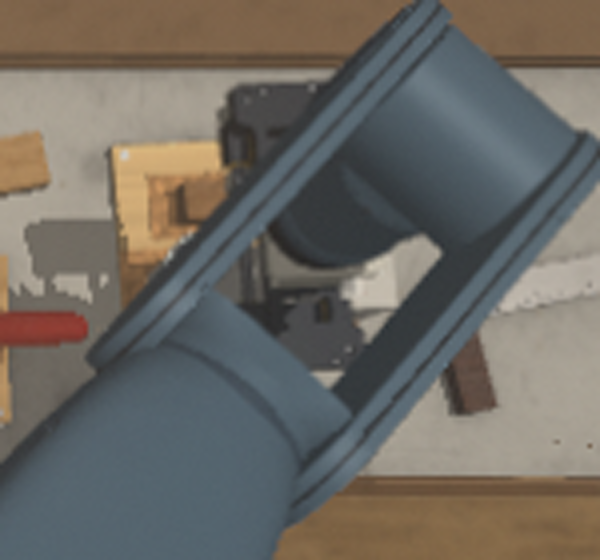

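```bash
python3 -m handwheel '[[[2,2.5,20,0],[0,0,30,0],[0,0,30,0],[0,0,25,0],[0,0,15,0],[0,0,0,0],[0,0,0,0]]]'
python3 -m handwheel '[[[0,0,0,0],[0,0,0,0],[0,0,0,0],[0,0,0,0],[0,0,0,0],[0,0,0,0],[0,0,0,0],[0,0,0,0]]]' 0 8
python3 go.py 463 -289 230 2.4
```

```text
time: 5.22
eef_pos: [463.0, -285.6, 85.5]
tcp_rot: [1.0, 0.025, -0.001, -0.001]
ft_force: [0.5, 0.9, 0.6]
grip_width: 0.969
time: 5.88
eef_pos: [463.9, -287.9, 86.7]
tcp_rot: [1.0, 0.024, 0.001, 0.001]
ft_force: [0.1, 1.3, 7.1]
grip_width: 0.743
t 5.88 pos [ 463.9 -287.9   86.7] th 2.74 tilt 0.11 w 69.1 F [0.1 1.3 7.1] q [-0.76  0.36  1.71  0.    1.07 -0.81]
roll 0.006 shift now-axes [  -0.9    1.1 -143.3] after-roll axes [  -0.9    1.1 -143.3]
```

```bash
python3 -m handwheel '[[[0,0,-3,0],[0,0,-8,0],[0,0,-20,0],[0,0,-30,0],[0,0,-30,0],[0,0,-30,0],[0,0,-24,0],[0,0,0,0]]]'
python3 go.py 500 340 230 4.4
python3 - <<'E'
from h import *
c=shot('scene','sc3');cv2.imwrite('pics/sc3z.png',cv2.resize(c['img'][130:300,220:420],None,fx=3.5,fy=3.5,interpolation=cv2.INTER_CUBIC))
E
```

```text
time: 6.55
eef_pos: [465.5, -289.3, 236.8]
tcp_rot: [1.0, 0.024, 0.004, 0.004]
ft_force: [-0.0, -1.3, -0.1]
grip_width: 0.739
t 6.55 pos [ 465.5 -289.3  236.8] th 2.75 tilt 0.58 w 68.8 F [-0.  -1.3 -0.1] q [-0.76  0.23  1.5   0.    1.41 -0.81]
roll -0.029 shift now-axes [  64.7 -627.     6.8] after-roll axes [  82.7 -624.8    6.8]
```

View pics/sc3z.png

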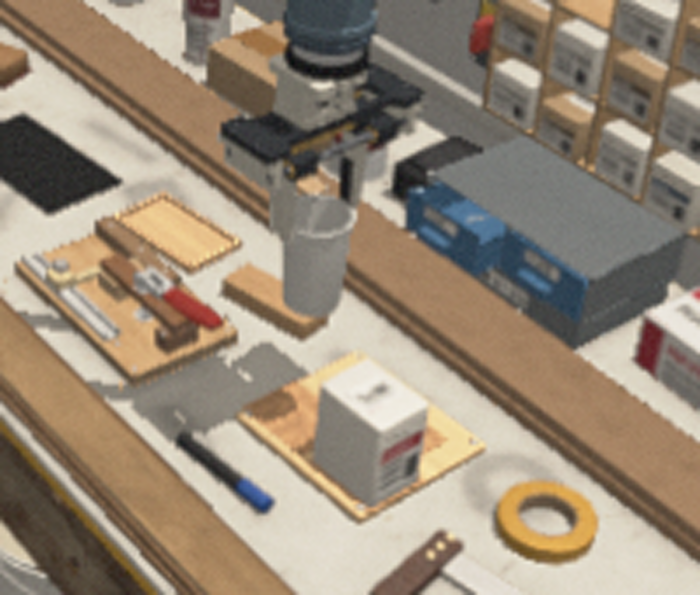

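```bash
python3 -m handwheel '[[[2,-20,0,0],[3.7,-36,0,0],[3.7,-40,0,0],[3.7,-40,0,0],[3.7,-40,0,0],[3.7,-40,0,0],[3.7,-40,0,0],[3.7,-40,0,0]]]'
python3 -m handwheel '[[[3.7,-40,0,0],[3.7,-40,0,0],[3.7,-40,0,0],[3.7,-40,0,0],[3.7,-40,0,0],[3.7,-40,0,0],[3.7,-40,0,0],[3.7,-36,0,0]]]'
python3 go.py 495 343 77 2.7
```

```text
time: 7.27
eef_pos: [475.8, 11.6, 229.3]
tcp_rot: [1.0, 0.024, -0.001, -0.0]
ft_force: [1.4, -0.0, 1.0]
grip_width: 0.739
time: 7.93
eef_pos: [490.2, 328.8, 228.9]
tcp_rot: [1.0, 0.024, -0.001, 0.0]
ft_force: [-0.1, -0.1, 0.3]
grip_width: 0.738
t 7.93 pos [490.2 328.8 228.9] th 2.78 tilt 0.15 w 68.6 F [-0.1 -0.1  0.3] q [0.4  0.32 1.39 0.   1.43 0.35]
roll 0.001 shift now-axes [  5.5 -13.9 151.9] after-roll axes [  5.5 -13.9 151.9]
```

```bash
python3 -m handwheel '[[[5.5,-9,20,0],[0,0,35,0],[0,0,35,0],[0,0,30,0],[0,0,15,0],[0,0,7,0],[0,0,0,0],[0,0,0,0]]]'
python3 go.py 495 343 77 2.7
```

```text
time: 8.6
eef_pos: [496.5, 335.9, 88.4]
tcp_rot: [1.0, 0.024, -0.0, 0.0]
ft_force: [1.2, -0.7, 0.9]
grip_width: 0.74
t 8.6 pos [496.5 335.9  88.4] th 2.74 tilt 0.03 w 68.9 F [ 1.2 -0.7  0.9] q [0.41 0.44 1.57 0.   1.13 0.36]
roll 0.001 shift now-axes [-1.2 -7.2 11.4] after-roll axes [-1.2 -7.2 11.4]
```

```bash
python3 -m handwheel '[[[0,-7,5,0],[0,0,3,0],[0,0,1.5,0],[0,0,1.5,0],[0,0,0,0],[0,0,0,0]]]'
python3 go.py 495 343 77 2.7
```

```text
time: 9.1
eef_pos: [496.4, 343.0, 77.8]
tcp_rot: [1.0, 0.024, 0.0, -0.0]
ft_force: [0.3, 0.5, 1.2]
grip_width: 0.741
t 9.1 pos [496.4 343.   77.8] th 2.75 tilt 0.04 w 68.9 F [0.3 0.5 1.2] q [0.42 0.46 1.57 0.   1.11 0.37]
roll 0.001 shift now-axes [-1.4 -0.   0.8] after-roll axes [-1.4 -0.   0.8]
```

```bash
python3 -m handwheel '[[[0,0,1,0],[0,0,0.5,0],[0,0,0,0]]]'
python3 -m handwheel '[[[0,0,0,0],[0,0,0,0],[0,0,0,0],[0,0,0,0],[0,0,0,0],[0,0,0,0]]]' 90
python3 -m handwheel '[[[0,0,-15,0],[0,0,-30,0],[0,0,-35,0],[0,0,-35,0],[0,0,-10,0],[0,0,0,0]]]'
python3 go.py 467 -389 205 2.4
```

```text
time: 9.35
eef_pos: [496.6, 343.5, 77.6]
tcp_rot: [1.0, 0.024, 0.001, -0.001]
ft_force: [-2.5, 0.6, 8.6]
grip_width: 0.737
time: 9.85
eef_pos: [496.0, 342.8, 75.7]
tcp_rot: [1.0, 0.024, -0.0, 0.0]
ft_force: [0.5, 0.7, -0.3]
grip_width: 0.968
time: 10.35
eef_pos: [498.2, 343.9, 205.0]
tcp_rot: [1.0, 0.024, 0.004, -0.001]
ft_force: [-0.9, 0.5, 0.1]
grip_width: 0.968
t 10.35 pos [498.2 343.9 205. ] th 2.76 tilt 0.44 w 90.0 F [-0.9  0.5  0.1] q [0.42 0.35 1.4  0.   1.38 0.37]
roll 0.006 shift now-axes [-66.4 730.5  -0. ] after-roll axes [-61.9 730.9  -0. ]
```

```bash
python3 -m handwheel '[[[-3.5,30,0,0],[-3.5,40,0,0],[-3.5,40,0,0],[-3.5,40,0,0],[-3.5,40,0,0],[-3.5,40,0,0],[-3.5,40,0,0],[-3.5,40,0,0]]]'
python3 - <<'E'
from h import *
c=shot('scene','sc4');cv2.imwrite('pics/sc4z.png',cv2.resize(c['img'][130:300,200:400],None,fx=3.5,fy=3.5,interpolation=cv2.INTER_CUBIC))
for t in ['cup_mid','side_mat']: print([(np.round(d['centre']).tolist(),round(d['confidence'],2)) for d in r.landmark_of(t,'scene')])
shot('top','top4')
for t in ['cup_mid','side_mat']: print([(np.round(d['centre']).tolist(),round(d['confidence'],2)) for d in r.landmark_of(t,'top')])
E
python3 -m handwheel '[[[-3.5,40,0,0],[-3.5,40,0,0],[-3.5,40,0,0],[-3.5,40,0,0],[-3.5,40,0,0],[-3.5,40,0,0],[-3.5,40,0,0],[-3.5,40,0,0]]]'
python3 go.py 467 -389 205 2.4
```

```text
time: 11.02
eef_pos: [481.4, 30.4, 198.9]
tcp_rot: [1.0, 0.024, -0.002, -0.0]
ft_force: [1.1, -0.2, -0.4]
grip_width: 0.97
[([498.0, 339.0, 54.0], 0.68)]
[([501.0, 299.0, -3.0], 0.87)]
[]
[([502.0, 289.0, -1.0], 0.56)]
time: 11.98
eef_pos: [471.2, -288.9, 200.4]
tcp_rot: [1.0, 0.026, -0.0, -0.0]
ft_force: [0.8, -0.2, -0.2]
grip_width: 0.967
t 11.98 pos [ 471.2 -288.9  200.4] th 2.94 tilt 0.05 w 89.9 F [ 0.8 -0.2 -0.2] q [-0.75  0.27  1.54  0.    1.34 -0.8 ]
roll 0.009 shift now-axes [-9.3 99.8 -4.6] after-roll axes [-8.4 99.9 -4.6]
```

View pics/sc4z.png

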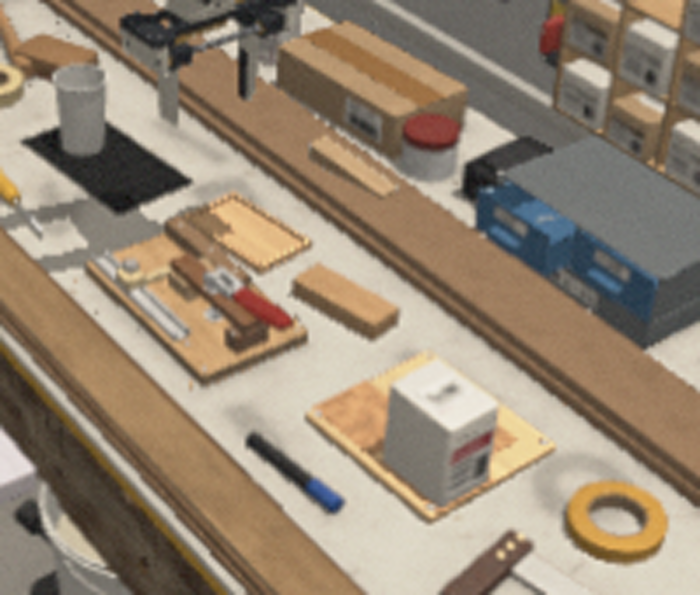

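View pics/top4.png

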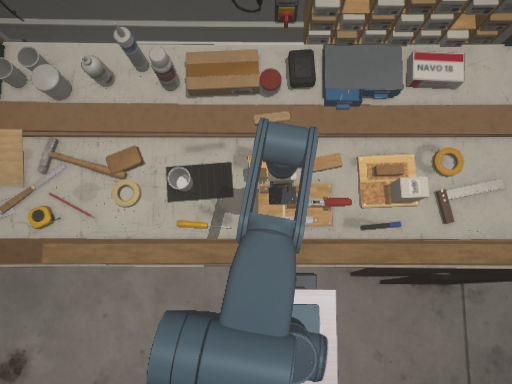

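```bash
python3 -m handwheel '[[[-3,38,0,0.006],[-3,38,0,0],[-2,22,0,0],[0,0,0,0],[0,0,0,0]]]'
python3 go.py 467 -389 85 2.4
```

```text
time: 12.4
eef_pos: [467.6, -386.5, 199.7]
tcp_rot: [1.0, 0.021, -0.0, -0.001]
ft_force: [0.5, 0.4, -0.0]
grip_width: 0.968
t 12.4 pos [ 467.6 -386.5  199.7] th 2.44 tilt 0.12 w 90.0 F [ 0.5  0.4 -0. ] q [-0.87  0.37  1.4   0.    1.38 -0.92]
roll 0.001 shift now-axes [ -0.7   2.4 114.7] after-roll axes [ -0.7   2.4 114.7]
```

```bash
python3 -m handwheel '[[[0,0.5,25,0],[0,0,30,0],[0,0,30,0],[0,0,20,0],[0,0,10,0],[0,0,0,0],[0,0,0,0]]]'
python3 -m handwheel '[[[0,0,0,0],[0,0,0,0],[0,0,0,0],[0,0,0,0],[0,0,0,0],[0,0,0,0],[0,0,0,0],[0,0,0,0]]]' 0 25
python3 go.py 502 243 230 4.3
```

```text
time: 12.98
eef_pos: [467.7, -386.5, 86.4]
tcp_rot: [1.0, 0.022, 0.0, -0.0]
ft_force: [-0.3, -1.1, 0.4]
grip_width: 0.965
time: 13.65
eef_pos: [467.4, -388.3, 86.9]
tcp_rot: [1.0, 0.021, 0.001, 0.001]
ft_force: [1.4, 0.8, 5.5]
grip_width: 0.687
t 13.65 pos [ 467.4 -388.3   86.9] th 2.4 tilt 0.11 w 63.8 F [1.4 0.8 5.5] q [-0.88  0.46  1.55  0.    1.13 -0.92]
roll -0.033 shift now-axes [  61.  -629.3 -143.1] after-roll axes [  81.9 -626.9 -143.1]
```

```bash
python3 -m handwheel '[[[0,0,-4,0],[0,0,-10,0],[0,0,-20,0],[0,0,-30,0],[0,0,-30,0],[0,0,-30,0],[0,0,-20,0],[0,0,0,0]]]'
python3 -m handwheel '[[[2,-20,0,0],[3.9,-36,0,0],[3.9,-40,0,0],[3.9,-40,0,0],[3.9,-40,0,0],[3.9,-40,0,0],[3.9,-40,0,0],[3.9,-40,0,0]]]'
python3 -m handwheel '[[[3.9,-40,0,0],[3.9,-40,0,0],[3.9,-40,0,0],[3.9,-40,0,0],[3.9,-40,0,0],[3.9,-40,0,0],[3.9,-40,0,0],[2,-20,0,0]]]'
python3 go.py 502 243 77 2.4
```

```text
time: 14.32
eef_pos: [468.2, -389.6, 235.4]
tcp_rot: [1.0, 0.021, 0.003, 0.003]
ft_force: [0.8, 0.2, -2.0]
grip_width: 0.683
time: 14.98
eef_pos: [482.2, -88.7, 228.2]
tcp_rot: [1.0, 0.021, -0.001, -0.001]
ft_force: [0.8, 0.3, -3.3]
grip_width: 0.684
time: 15.65
eef_pos: [498.7, 214.2, 228.1]
tcp_rot: [1.0, 0.022, -0.002, -0.001]
ft_force: [-0.5, -0.2, -3.1]
grip_width: 0.682
t 15.65 pos [498.7 214.2 228.1] th 2.55 tilt 0.19 w 63.4 F [-0.5 -0.2 -3.1] q [0.2  0.23 1.51 0.   1.4  0.15]
roll 0.003 shift now-axes [  4.6 -28.6 151.1] after-roll axes [  4.5 -28.6 151.1]
```

```bash
python3 -m handwheel '[[[4.5,-22,20,0],[0,0,35,0],[0,0,35,0],[0,0,30,0],[0,0,15,0],[0,0,6,0],[0,0,0,0],[0,0,0,0]]]'
python3 go.py 502 243 77 2.4
```

```text
time: 16.32
eef_pos: [503.9, 232.2, 88.9]
tcp_rot: [1.0, 0.021, -0.0, 0.0]
ft_force: [-0.4, -1.4, -1.7]
grip_width: 0.682
t 16.32 pos [503.9 232.2  88.9] th 2.4 tilt 0.03 w 63.5 F [-0.4 -1.4 -1.7] q [ 0.23  0.37  1.68 -0.    1.09  0.19]
roll -0.0 shift now-axes [ -1.5 -10.9  11.9] after-roll axes [ -1.5 -10.9  11.9]
```

```bash
python3 -m handwheel '[[[-1,-8,3,0],[0,0,4,0],[0,0,2,0],[0,0,1.5,0],[0,0,1,0],[0,0,0,0],[0,0,0,0]]]'
python3 go.py 502 243 77 2.4
```

```text
time: 16.9
eef_pos: [502.8, 240.7, 78.3]
tcp_rot: [1.0, 0.021, 0.0, -0.0]
ft_force: [-1.4, 1.7, 4.6]
grip_width: 0.682
t 16.9 pos [502.8 240.7  78.3] th 2.39 tilt 0.07 w 63.4 F [-1.4  1.7  4.6] q [0.25 0.39 1.69 0.   1.07 0.2 ]
roll -0.0 shift now-axes [-0.7 -2.3  1.3] after-roll axes [-0.7 -2.3  1.3]
```

```bash
python3 -m handwheel '[[[0,0,0,0],[0,0,0,0],[0,0,0,0],[0,0,0,0],[0,0,0,0],[0,0,0,0]]]' 90
python3 -m handwheel '[[[0,0,-15,0],[0,0,-30,0],[0,0,-35,0],[0,0,-35,0],[0,0,-5,0],[0,0,0,0]]]'
python3 go.py 534.5 -333 200 2.8
```

```text
time: 17.4
eef_pos: [502.6, 240.1, 77.3]
tcp_rot: [1.0, 0.021, -0.0, 0.0]
ft_force: [0.0, -1.6, 0.8]
grip_width: 0.964
time: 17.9
eef_pos: [504.4, 240.7, 200.5]
tcp_rot: [1.0, 0.021, 0.003, -0.001]
ft_force: [0.6, 1.0, -1.6]
grip_width: 0.969
t 17.9 pos [504.4 240.7 200.5] th 2.41 tilt 0.37 w 90.1 F [ 0.6  1.  -1.6] q [ 0.25  0.27  1.53 -0.    1.33  0.2 ]
roll -0.007 shift now-axes [6.000e+00 5.745e+02 5.000e-01] after-roll axes [2.000e+00 5.745e+02 5.000e-01]
```

Move part-way, then look at the unobstructed board from the top.

```bash
python3 -m handwheel '[[[0.5,30,0,0],[0.5,40,0,0],[0.5,40,0,0],[0.5,40,0,0],[0.5,35,0,-0.007],[0,0,0,0]]]' 60
python3 - <<'E'
from h import *
T=['cup_mid','carton_mid','side_mat','oak_mid','store_board','pine_mid','work_tray']
for cam in ['top','scene']:
    c=shot(cam,cam+'5')
    for t in T: print(cam,t,[(np.round(d['centre']).tolist(),round(d['confidence'],2)) for d in r.landmark_of(t,cam)[:2]])
    if cam=='top':
        cv2.imwrite('pics/top5z.png',cv2.resize(c['img'][145:225,340:440],None,fx=7,fy=7,interpolation=cv2.INTER_CUBIC))
        for t,z in [('oak_mid',44),('store_board',12)]:
            for d in r.silhouettes(t,cam)[:1]: print(t,d['confidence'],rect(c,d['pixels'],z))
    else: cv2.imwrite('pics/scene5z.png',cv2.resize(c['img'][130:300,200:400],None,fx=3.5,fy=3.5,interpolation=cv2.INTER_CUBIC))
E
python3 go.py 534.5 -333 200 2.8
```

```text
time: 18.4
eef_pos: [512.3, 49.8, 195.5]
tcp_rot: [1.0, 0.022, -0.002, 0.001]
ft_force: [0.9, -0.0, -0.5]
grip_width: 0.65
top cup_mid [([492.0, 340.0, 50.0], 0.67)]
top carton_mid [([507.0, 241.0, 52.0], 0.85)]
top side_mat [([501.0, 288.0, 0.0], 0.68)]
top oak_mid [([536.0, -334.0, 27.0], 0.58)]
top store_board [([505.0, -338.0, -4.0], 0.65)]
top pine_mid [([566.0, -122.0, 12.0], 0.71)]
top work_tray [([558.0, 56.0, -1.0], 0.67)]
oak_mid 0.8 (531.9, -329.2, 91.8, 36.6, 0.1)
store_board 0.67 (503.2, -336.4, 195.7, 179.2, 3.8)
scene cup_mid [([497.0, 339.0, 52.0], 0.54)]
scene carton_mid [([500.0, 242.0, 51.0], 0.63)]
scene side_mat [([502.0, 298.0, -3.0], 0.72)]
scene oak_mid [([538.0, -338.0, 25.0], 0.86)]
scene store_board [([509.0, -337.0, 2.0], 0.95)]
scene pine_mid [([564.0, -119.0, 14.0], 0.74)]
scene work_tray [([554.0, 58.0, -1.0], 0.85), ([567.0, -120.0, 15.0], 0.24)]
t 19.3 pos [512.9  55.5 197.5] th 2.81 tilt 0.0 w 60.4 F [-0.2  0.3  0.4] q [-0.11  0.2   1.63  0.    1.31 -0.16]
roll 0.0 shift now-axes [  2.6 389.1  -2.5] after-roll axes [  2.6 389.1  -2.5]
```

View pics/top5z.png

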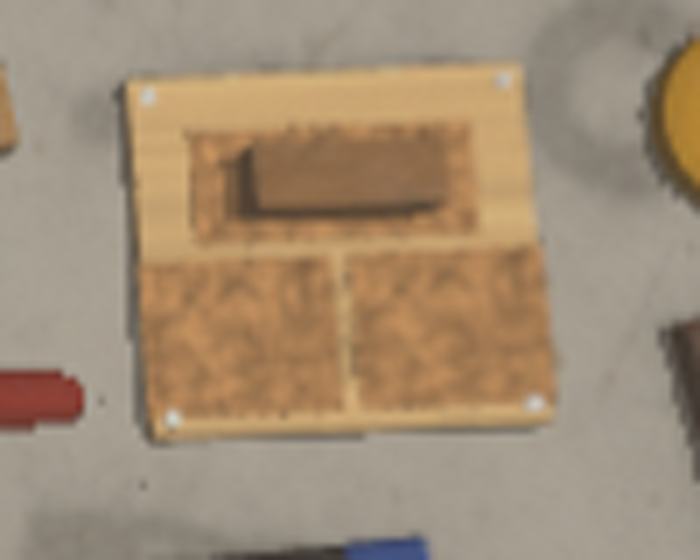

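View pics/scene5z.png

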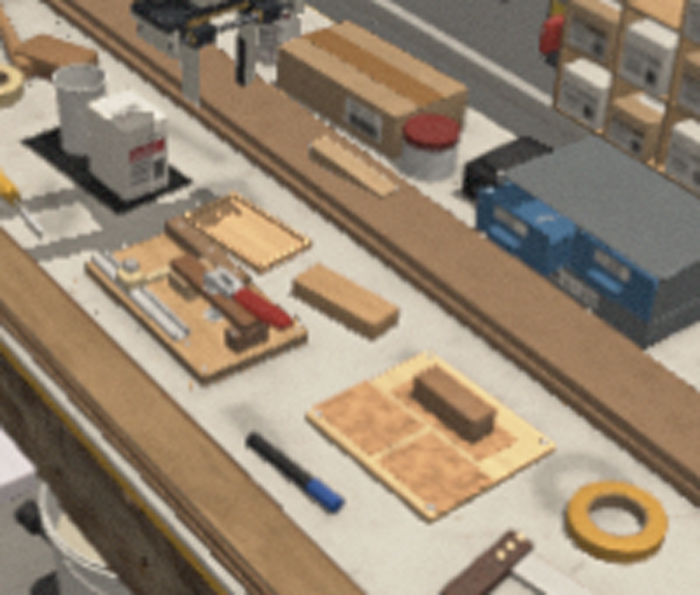

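Run:
```python
from h import *
c=r.camera('top')
tz=lambda p: np.array(p,float)/7+[340,145]-0.5+0.07
def pr(n,pts,z):
    P=back(c,tz(pts),z)[:,:2]
    d=(P[0]-P[1])+(P[2]-P[3]); e=(P[0]-P[2])+(P[1]-P[3])
    print(n,P.mean(0).round(1),'yaw y',np.degrees(np.arctan2(-d[0],d[1])).round(1),'x',np.degrees(np.arctan2(e[1],e[0])).round(1),'size',np.linalg.norm(d)/2,np.linalg.norm(e)/2)
pr('board',[(126,82),(521,65),(153,438),(554,420)],12)
pr('screw',[(149,96),(503,80),(173,418),(535,403)],12)
pr('rear',[(188,130),(470,123),(197,242),(482,233)],12)
pr('fl',[(138,264),(330,258),(155,418),(347,410)],12)
pr('fr',[(348,258),(538,246),(358,407),(553,400)],12)
pr('oak',[(250,142),(444,135),(262,211),(444,204)],44)
```

```text
board [ 505.  -336.5] yaw y 2.7 x 2.7 size 188.69957112332733 171.59909127452912
screw [ 505.9 -337.3] yaw y 2.6 x 2.8 size 169.73875039609214 155.71971068863314
rear [ 537.9 -335.8] yaw y 1.7 x 3.3 size 134.70480258351736 53.952856430010186
fl [ 462.9 -290. ] yaw y 2.3 x 4.4 size 90.79918839253936 73.46216407581116
fr [ 467.8 -387.5] yaw y 3.0 x 2.3 size 90.81577608749163 72.5502144405127
oak [ 536.  -334.4] yaw y 2.3 x 2.8 size 87.42836552615265 32.80726571045447
```

```bash
python3 -m handwheel '[[[0.4,30,0,0],[0.4,40,0,0],[0.4,40,0,0],[0.4,40,0,0],[0.4,40,0,0],[0.4,40,0,0],[0.4,40,0,0],[0.4,40,0,0]]]'
python3 -m handwheel '[[[0.4,40,0,0],[0.4,30,0,0],[0,10,0,0],[0,0,0,0],[0,0,0,0],[0,0,0,0]]]'
python3 go.py 536 -334 28 2.6
```

```text
time: 20.02
eef_pos: [530.9, -256.1, 197.5]
tcp_rot: [1.0, 0.024, 0.0, 0.0]
ft_force: [0.5, -0.3, 0.7]
grip_width: 0.647
time: 20.52
eef_pos: [535.9, -332.1, 197.4]
tcp_rot: [1.0, 0.025, -0.0, -0.001]
ft_force: [-0.5, 0.6, -0.4]
grip_width: 0.643
t 20.52 pos [ 535.9 -332.1  197.4] th 2.86 tilt 0.07 w 59.8 F [-0.5  0.6 -0.4] q [-0.73  0.41  1.34  0.    1.39 -0.78]
roll 0.005 shift now-axes [ -0.    1.9 169.4] after-roll axes [  0.    1.9 169.4]
```

```bash
python3 -m handwheel '[[[0,2,20,0.004],[0,0,35,0],[0,0,35,0],[0,0,35,0],[0,0,25,0],[0,0,10,0],[0,0,5,0],[0,0,0,0]]]'
python3 -m handwheel '[[[0,0,0,0],[0,0,0,0],[0,0,0,0]]]'
python3 go.py 536 -334 29 2.6
```

```text
time: 21.18
eef_pos: [536.4, -334.7, 32.6]
tcp_rot: [1.0, 0.023, -0.0, -0.0]
ft_force: [-0.5, 0.2, 0.1]
grip_width: 0.641
time: 21.43
eef_pos: [537.1, -336.6, 34.5]
tcp_rot: [1.0, 0.023, 0.001, 0.001]
ft_force: [-0.2, 0.2, -0.5]
grip_width: 0.646
t 21.43 pos [ 537.1 -336.6   34.5] th 2.59 tilt 0.2 w 60.1 F [-0.2  0.2 -0.5] q [-0.74  0.55  1.53  0.    1.05 -0.78]
roll -0.0 shift now-axes [-1.  -2.6  5.5] after-roll axes [-1.  -2.6  5.5]
```

```bash
python3 -m handwheel '[[[0,0,2,0],[0,0,1,0],[0,0,0,0],[0,0,0,0]]]'
python3 -m handwheel '[[[0,0,0,0],[0,0,0,0],[0,0,0,0],[0,0,0,0],[0,0,0,0],[0,0,0,0],[0,0,0,0],[0,0,0,0]]]' 0 30
python3 go.py 554.5 58 120 6
```

```text
time: 21.77
eef_pos: [536.0, -335.9, 29.5]
tcp_rot: [1.0, 0.022, -0.0, 0.0]
ft_force: [0.1, -0.2, -0.5]
grip_width: 0.648
time: 22.43
eef_pos: [536.1, -335.8, 29.4]
tcp_rot: [1.0, 0.022, 0.0, 0.0]
ft_force: [-0.3, 0.1, -0.3]
grip_width: 0.328
t 22.43 pos [ 536.1 -335.8   29.4] th 2.58 tilt 0.0 w 30.5 F [-0.3  0.1 -0.3] q [-0.74  0.56  1.53 -0.    1.05 -0.78]
roll -0.06 shift now-axes [  36.1 -392.6  -90.6] after-roll axes [  59.5 -389.7  -90.6]
```

```bash
python3 -m handwheel '[[[0,0,-5,0],[0,0,-15,0],[0,0,-30,0],[0,0,-40,0],[0,0,-30,0],[0,0,-10,0],[0,0,0,0]]]'
python3 -m handwheel '[[[3.5,-25,0,-0.01],[3.5,-40,0,-0.01],[3.5,-40,0,-0.01],[3.5,-40,0,-0.01],[3.5,-40,0,-0.01],[3.5,-40,0,-0.01],[3.5,-40,0,0],[3.5,-40,0,0]]]'
python3 go.py 555.5 57.5 120 6
```

```text
time: 23.02
eef_pos: [537.6, -337.2, 163.3]
tcp_rot: [1.0, 0.023, 0.003, 0.002]
ft_force: [0.2, -0.8, -1.2]
grip_width: 0.325
time: 23.68
eef_pos: [537.5, -27.5, 157.0]
tcp_rot: [0.999, 0.052, -0.002, -0.001]
ft_force: [-0.0, 0.8, -1.9]
grip_width: 0.323
t 23.68 pos [537.5 -27.5 157. ] th 6.0 tilt 0.24 w 30.0 F [-0.   0.8 -1.9] q [-0.26  0.28  1.63  0.    1.24 -0.36]
roll -0.0 shift now-axes [ 26.7 -82.6  37. ] after-roll axes [ 26.7 -82.6  37. ]
```

```bash
python3 -m handwheel '[[[11,-34,10,0],[11,-32,10,0],[5,-12,10,0],[0,0,10,0],[0,0,0,0],[0,0,0,0]]]'
python3 go.py 555.5 57.5 26 6
```

```text
time: 24.18
eef_pos: [556.8, 49.7, 117.6]
tcp_rot: [0.999, 0.052, -0.002, 0.0]
ft_force: [0.3, -0.2, 0.4]
grip_width: 0.326
t 24.18 pos [556.8  49.7 117.6] th 5.99 tilt 0.23 w 30.4 F [ 0.3 -0.2  0.4] q [-0.11  0.35  1.63 -0.    1.16 -0.21]
roll -0.0 shift now-axes [-0.5 -7.9 91.6] after-roll axes [-0.5 -7.9 91.6]
```

```bash
python3 -m handwheel '[[[0,-3,20,0],[0,-2,30,0],[0,0,20,0],[0,0,10,0],[0,0,0,0],[0,0,0,0],[0,0,0,0]]]'
python3 go.py 555.5 57.5 26 6
```

```text
time: 24.77
eef_pos: [558.9, 54.9, 40.9]
tcp_rot: [0.999, 0.052, 0.001, 0.0]
ft_force: [0.4, 0.5, 0.3]
grip_width: 0.326
t 24.77 pos [558.9  54.9  40.9] th 5.96 tilt 0.15 w 30.3 F [0.4 0.5 0.3] q [-0.1   0.44  1.71 -0.    0.99 -0.2 ]
roll -0.001 shift now-axes [-3.1 -3.  14.9] after-roll axes [-3.1 -3.  14.9]
```

```bash
python3 -m handwheel '[[[-2.5,-2,6,0],[0,0,4,0],[0,0,2,0],[0,0,0,0],[0,0,0,0],[0,0,0,0]]]'
python3 go.py 555.5 57.5 26 6
```

```text
time: 25.27
eef_pos: [555.1, 57.5, 27.6]
tcp_rot: [0.999, 0.053, 0.0, 0.0]
ft_force: [-0.3, -0.1, -0.8]
grip_width: 0.328
t 25.27 pos [555.1  57.5  27.6] th 6.03 tilt 0.01 w 30.5 F [-0.3 -0.1 -0.8] q [-0.1   0.45  1.73 -0.    0.96 -0.2 ]
roll 0.0 shift now-axes [0.4 0.1 1.6] after-roll axes [0.4 0.1 1.6]
```

```bash
python3 -m handwheel '[[[0,0,2,0],[0,0,0.5,0],[0,0,0,0],[0,0,0,0]]]'
python3 -m handwheel '[[[0,0,0,0],[0,0,0,0],[0,0,0,0],[0,0,0,0]]]' 42
python3 -m handwheel '[[[0,0,-8,0],[0,0,-25,0],[0,0,-35,0],[0,0,-35,0],[0,0,-20,0],[0,0,0,0]]]'
python3 go.py 563.5 -121 150 10
```

```text
time: 25.6
eef_pos: [554.9, 57.4, 24.9]
tcp_rot: [0.999, 0.052, -0.0, -0.0]
ft_force: [-0.6, -0.0, -1.0]
grip_width: 0.327
time: 25.93
eef_pos: [555.0, 57.4, 25.1]
tcp_rot: [0.999, 0.052, 0.0, 0.0]
ft_force: [0.0, 0.2, 0.1]
grip_width: 0.457
time: 26.43
eef_pos: [558.4, 57.2, 154.1]
tcp_rot: [0.999, 0.053, 0.005, 0.001]
ft_force: [0.4, 0.1, -0.6]
grip_width: 0.45
t 26.43 pos [558.4  57.2 154.1] th 6.03 tilt 0.6 w 41.9 F [ 0.4  0.1 -0.6] q [-0.1   0.31  1.59  0.    1.23 -0.2 ]
roll -0.069 shift now-axes [-13.6 177.8   4.1] after-roll axes [-25.9 176.4   4.1]
```

```bash
python3 -m handwheel '[[[0,30,0,0],[0,40,0,-0.03],[0,40,0,-0.05],[0,40,0,0],[0,40,0,0],[0,40,0,0],[0,40,0,0],[0,20,0,0]]]' 75
python3 - <<'E'
from h import *
for cam in ['top','scene']:
    c=shot(cam,cam+'6')
    for t in ['oak_mid','pine_mid','work_tray']: print(cam,t,[(np.round(d['centre']).tolist(),round(d['confidence'],2)) for d in r.landmark_of(t,cam)[:2]])
    if cam=='top':
        cv2.imwrite('pics/top6z.png',cv2.resize(c['img'][135:215,240:350],None,fx=7,fy=7,interpolation=cv2.INTER_CUBIC))
    else: cv2.imwrite('pics/scene6z.png',cv2.resize(c['img'][130:300,200:400],None,fx=3.5,fy=3.5,interpolation=cv2.INTER_CUBIC))
E
python3 go.py 563.5 -121 150 10
```

```text
time: 27.1
eef_pos: [600.5, -233.5, 147.1]
tcp_rot: [0.996, 0.091, -0.0, 0.001]
ft_force: [1.1, -0.3, 0.3]
grip_width: 0.806
top oak_mid [([556.0, 57.0, 21.0], 0.59)]
top pine_mid [([558.0, 54.0, 2.0], 0.68), ([563.0, -121.0, 10.0], 0.57)]
top work_tray [([555.0, 57.0, 23.0], 0.69), ([558.0, 55.0, 0.0], 0.64)]
scene oak_mid [([502.0, 298.0, -2.0], 0.71), ([560.0, 56.0, -2.0], 0.71)]
scene pine_mid [([566.0, -119.0, 15.0], 0.91), ([356.0, -307.0, 7.0], 0.3)]
scene work_tray [([558.0, 57.0, 1.0], 0.72)]
t 27.5 pos [ 600.6 -227.   148. ] th 10.7 tilt 0.03 w 75.0 F [ 0.2  0.8 -0. ] q [-0.53  0.46  1.38  0.    1.3  -0.72]
roll 0.012 shift now-axes [ -16.8 -111.    -2. ] after-roll axes [ -18.2 -110.8   -2. ]
```

View pics/top6z.png

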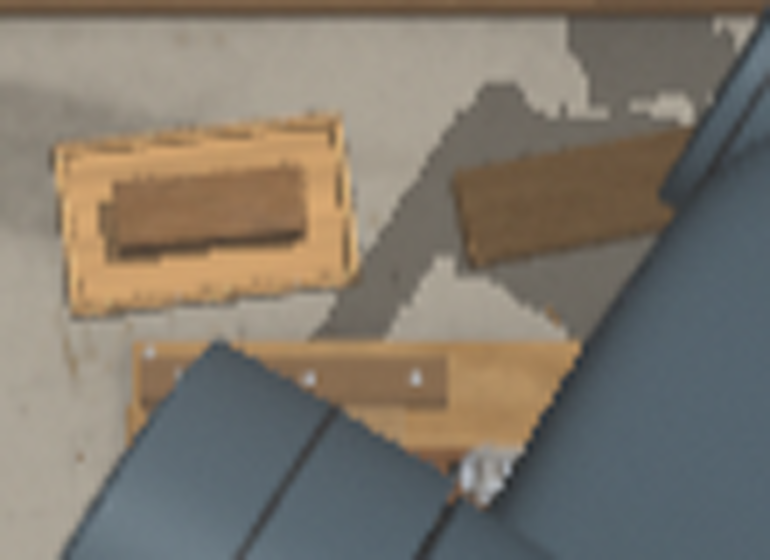

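View pics/scene6z.png

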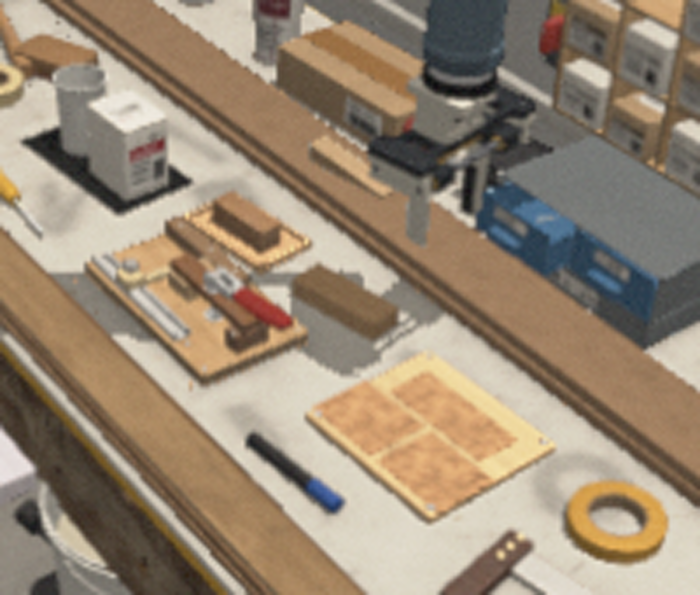

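```bash
python3 -m handwheel '[[[-6,-36,0,0],[-6,-36,0,0],[-4.8,-39,0,0],[0,0,30,0],[0,0,35,0],[0,0,20,0],[0,0,0,0],[0,0,0,0]]]'
python3 -m handwheel '[[[0,0,0,0],[0,0,0,0]]]'
python3 go.py 563.5 -121 18 10.9
```

```text
time: 28.17
eef_pos: [563.1, -121.4, 62.6]
tcp_rot: [0.996, 0.093, -0.001, -0.001]
ft_force: [0.4, -0.3, -0.0]
grip_width: 0.807
time: 28.33
eef_pos: [565.3, -123.1, 65.0]
tcp_rot: [0.996, 0.092, 0.002, 0.001]
ft_force: [0.9, 0.3, -0.3]
grip_width: 0.809
t 28.33 pos [ 565.3 -123.1   65. ] th 10.61 tilt 0.21 w 75.2 F [ 0.9  0.3 -0.3] q [-0.41  0.43  1.65  0.    1.05 -0.59]
roll -0.005 shift now-axes [-1.4 -2.4 47. ] after-roll axes [-1.4 -2.4 47. ]
```

```bash
python3 -m handwheel '[[[0,0,20,-0.004],[0,0,15,0],[0,0,7,0],[0,0,2,0],[0,0,0,0],[0,0,0,0],[0,0,0,0]]]'
python3 go.py 563.5 -121 18 10.9
```

```text
time: 28.92
eef_pos: [564.7, -123.1, 20.1]
tcp_rot: [0.996, 0.094, 0.001, 0.0]
ft_force: [-0.1, 0.1, -0.1]
grip_width: 0.809
t 28.92 pos [ 564.7 -123.1   20.1] th 10.83 tilt 0.11 w 75.2 F [-0.1  0.1 -0.1] q [-0.41  0.49  1.69 -0.    0.96 -0.6 ]
roll -0.001 shift now-axes [-0.7 -2.3  2.1] after-roll axes [-0.7 -2.3  2.1]
```

```bash
python3 -m handwheel '[[[-0.5,-1.5,1.5,0],[0,0,0,0],[0,0,0,0]]]'
python3 -m handwheel '[[[0,0,0,0],[0,0,0,0],[0,0,0,0],[0,0,0,0],[0,0,0,0],[0,0,0,0],[0,0,0,0],[0,0,0,0]]]' 0 35
python3 go.py 563.5 -121 150 10.9
```

```text
time: 29.17
eef_pos: [563.0, -121.3, 17.7]
tcp_rot: [0.996, 0.094, 0.0, 0.0]
ft_force: [0.5, -0.4, 0.2]
grip_width: 0.804
time: 29.83
eef_pos: [563.1, -121.3, 17.5]
tcp_rot: [0.996, 0.094, 0.0, -0.0]
ft_force: [-0.8, -0.1, 0.2]
grip_width: 0.283
t 29.83 pos [ 563.1 -121.3   17.5] th 10.83 tilt 0.0 w 26.3 F [-0.8 -0.1  0.2] q [-0.41  0.49  1.69  0.    0.95 -0.59]
roll -0.001 shift now-axes [   0.5   -0.3 -132.5] after-roll axes [   0.5   -0.3 -132.5]
```

```bash
python3 - <<'E'
from h import *
for cam in ['top','scene']:
    c=shot(cam,cam+'7')
    for t in ['pine_mid']: print(cam,t,[(np.round(d['centre']).tolist(),round(d['confidence'],2)) for d in r.landmark_of(t,cam)[:2]])
    if cam=='scene': cv2.imwrite('pics/scene7z.png',cv2.resize(c['img'][170:260,240:340],None,fx=7,fy=7,interpolation=cv2.INTER_CUBIC))
E
python3 go.py 563.5 -121 150 10.9
```

```text
top pine_mid [([557.0, 54.0, -1.0], 0.22)]
scene pine_mid [([568.0, -119.0, 17.0], 0.77)]
t 30.03 pos [ 563.  -121.3   17.4] th 10.83 tilt 0.01 w 10.5 F [ 0.1 -0.  -0.4] q [-0.41  0.49  1.7  -0.    0.95 -0.59]
roll -0.001 shift now-axes [   0.6   -0.2 -132.6] after-roll axes [   0.6   -0.2 -132.6]
```

View pics/scene7z.png

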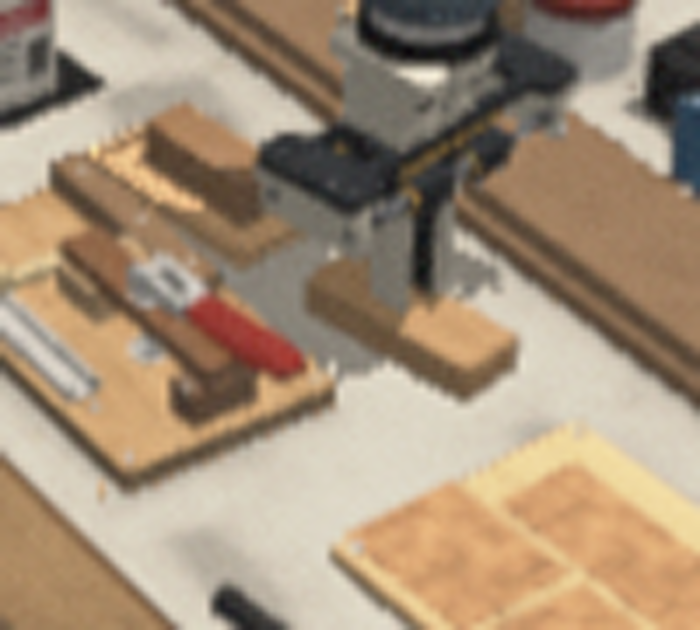

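View pics/top7.png

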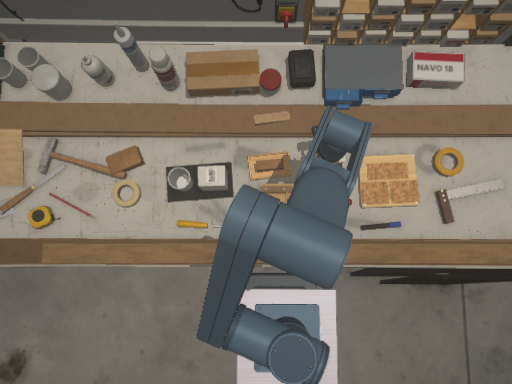

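Run:
```python
from h import *
s=r.observe();p=s['eef_pos'];c=r.camera('scene')
a=np.radians(10.83);u=np.array([np.cos(a),np.sin(a),0])
for nm,w in [('mid',0),('front',-1),('back',1)]:
  for off in (5,22):
    for z in (3.5,25,70):
        q=p+u*w*off; q[2]=z
        print(nm,off,z,((proj(c,q)[0]-[240,170])*7).round(0))
# pine corners
b=np.radians(10.9)
for z in(0,25):
  for sx,sy in [(-1,1),(-1,-1),(1,-1),(1,1)]:
    X=np.array([563.3+sx*22.5*np.cos(b)-sy*60*np.sin(b),-121+sx*22.5*np.sin(b)+sy*60*np.cos(b),z]);print(z,sx,sy,((proj(c,X)[0]-[240,170])*7).round(0))
print(s['grip_width']*93)
```

```text
mid 5 3.5 [395. 328.]
mid 5 25 [398. 297.]
mid 5 70 [402. 232.]
mid 22 3.5 [395. 328.]
mid 22 25 [398. 297.]
mid 22 70 [402. 232.]
front 5 3.5 [390. 332.]
front 5 25 [392. 301.]
front 5 70 [396. 236.]
front 22 3.5 [369. 345.]
front 22 25 [371. 314.]
front 22 70 [376. 248.]
back 5 3.5 [401. 324.]
back 5 25 [403. 294.]
back 5 70 [408. 228.]
back 22 3.5 [421. 311.]
back 22 25 [423. 281.]
back 22 70 [428. 216.]
0 -1 1 [290. 303.]
0 -1 -1 [450. 397.]
0 1 -1 [503. 362.]
0 1 1 [343. 271.]
25 -1 1 [291. 268.]
25 -1 -1 [454. 361.]
25 1 -1 [506. 326.]
25 1 1 [345. 236.]
10.481865310440766
```

```bash
python3 - <<'E'
from h import *
c=r.camera('scene')
p=np.array([600.6,-227,148.]);a=np.radians(10.7);u=np.array([np.cos(a),np.sin(a),0])
for w in (-37.5,-55,37.5,55):
    for z in (134,148,160):
        q=p+u*w;q[2]=z; print(w,z,((proj(c,q)[0]-[200,130])*3.5).round(0))
cv2.imwrite('pics/scene8z.png',cv2.resize(c['img'][185:245,265:335],None,fx=11,fy=10,interpolation=cv2.INTER_NEAREST))
s=cv2.imread('pics/scene6.png');cv2.imwrite('pics/scene6y.png',cv2.resize(s[160:220,295:365],None,fx=10,fy=10,interpolation=cv2.INTER_NEAREST))
E
python3 go.py 563.5 -121 150 10.9
```

```text
-37.5 134 [412. 258.]
-37.5 148 [413. 247.]
-37.5 160 [414. 238.]
-55 134 [402. 265.]
-55 148 [403. 254.]
-55 160 [404. 245.]
37.5 134 [457. 230.]
37.5 148 [458. 219.]
37.5 160 [459. 209.]
55 134 [467. 223.]
55 148 [468. 212.]
55 160 [470. 203.]
t 30.13 pos [ 563.  -121.3   17.4] th 10.83 tilt 0.0 w 2.9 F [-0.2  0.2  0.7] q [-0.41  0.49  1.69 -0.    0.95 -0.59]
roll -0.001 shift now-axes [   0.5   -0.2 -132.6] after-roll axes [   0.5   -0.2 -132.6]
```

View pics/scene8z.png

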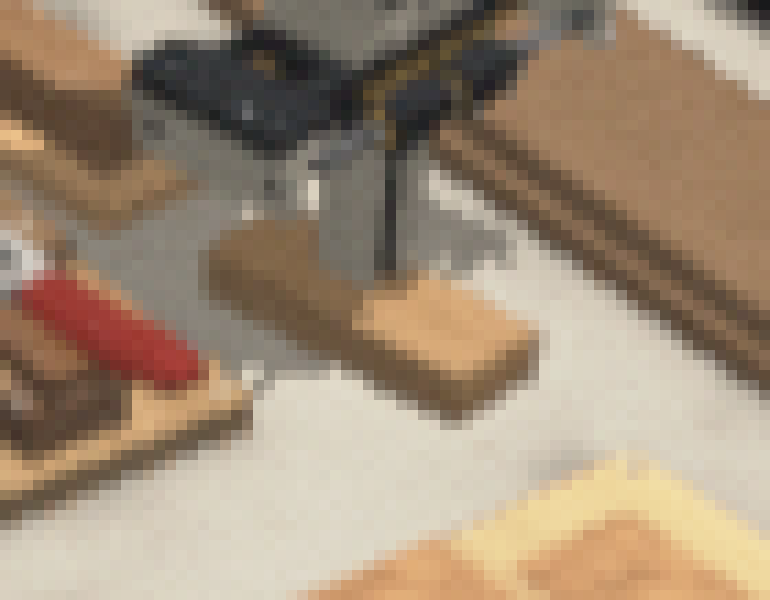

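```bash
python3 -m handwheel '[[[0,0,-10,0],[0,0,-10,0],[0,0,0,0],[0,0,0,0],[0,0,0,0],[0,0,0,0]]]' 60
python3 go.py 563.5 -121 18 10.9
python3 - <<'E'
from h import *
s=r.observe();p=s['eef_pos'];c=r.camera('scene')
a=np.radians(10.83);u=np.array([np.cos(a),np.sin(a),0])
x0,y0,x1,y1=265,185,335,245
im=cv2.resize(c['img'][y0:y1,x0:x1],None,fx=10,fy=10,interpolation=cv2.INTER_NEAREST)
for w in (-30,-47,30,47):
    q=p+u*w;q[2]-=14;A=(proj(c,q)[0]-[x0,y0]+.5)*10
    q[2]+=60;B=(proj(c,q)[0]-[x0,y0]+.5)*10
    cv2.line(im,tuple(A.astype(int).tolist()),tuple(B.astype(int).tolist()),(0,0,255),1);print(w,A,B)
cv2.imwrite('pics/s9.png',im)
E
```

```text
time: 30.63
eef_pos: [562.9, -121.3, 37.4]
tcp_rot: [0.996, 0.094, -0.0, -0.0]
ft_force: [0.4, 0.1, 0.2]
grip_width: 0.411
t 30.63 pos [ 562.9 -121.3   37.4] th 10.83 tilt 0.01 w 38.2 F [0.4 0.1 0.2] q [-0.41  0.47  1.68  0.    1.   -0.59]
roll -0.001 shift now-axes [ 0.7 -0.1 19.4] after-roll axes [ 0.7 -0.1 19.4]
-30 [271.36015122 315.51454979] [279.07541226 189.80384232]
-47 [241.97006885 334.2272376 ] [249.15670015 208.17352735]
30 [372.44293917 251.09005682] [381.90715167 126.61821542]
47 [400.35049229 233.28553675] [410.27858598 109.17196491]
```

View pics/s9.png

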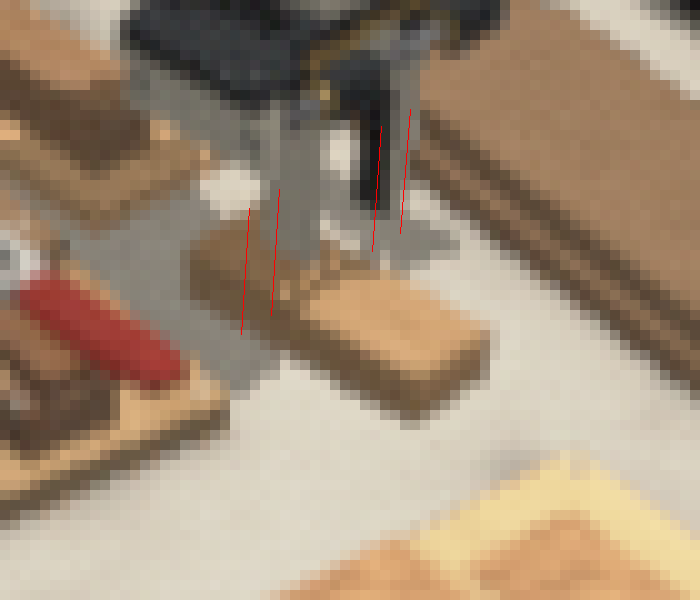

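```bash
python3 -m handwheel '[[[0,0,0,0],[0,0,0,0],[0,0,0,0],[0,0,0,0],[0,0,0,0],[0,0,0,0]]]' 75
python3 -m handwheel '[[[0,0,10,0],[0,0,9,0],[0,0,3,0],[0,0,1,0],[0,0,0,0],[0,0,0,0]]]'
python3 go.py 563.5 -121 10 10.9
```

```text
time: 31.18
eef_pos: [563.0, -121.3, 37.4]
tcp_rot: [0.996, 0.094, -0.0, -0.0]
ft_force: [0.5, 0.2, 0.0]
grip_width: 0.8
time: 31.68
eef_pos: [563.0, -121.4, 14.3]
tcp_rot: [0.996, 0.094, -0.0, -0.0]
ft_force: [0.4, -0.0, -1.5]
grip_width: 0.809
t 31.68 pos [ 563.  -121.4   14.3] th 10.83 tilt 0.01 w 75.2 F [ 0.4 -0.  -1.5] q [-0.41  0.5   1.7  -0.    0.95 -0.59]
roll -0.001 shift now-axes [ 0.5 -0.3  4.3] after-roll axes [ 0.5 -0.3  4.3]
```

```bash
python3 -m handwheel '[[[0,0,1.5,0],[0,0,0,0],[0,0,0,0]]]'
python3 -m handwheel '[[[0,0,2,0],[0,0,0,0],[0,0,0,0]]]'
python3 go.py 563.5 -121 10 10.9
python3 - <<'E'
from h import *
c=shot('scene','s10')
cv2.imwrite('pics/s10z.png',cv2.resize(c['img'][185:245,265:335],None,fx=10,fy=10,interpolation=cv2.INTER_NEAREST))
E
```

```text
time: 31.93
eef_pos: [563.2, -121.4, 13.1]
tcp_rot: [0.996, 0.094, 0.0, 0.0]
ft_force: [-0.5, 0.4, -0.1]
grip_width: 0.804
time: 32.18
eef_pos: [562.9, -121.3, 10.9]
tcp_rot: [0.996, 0.094, -0.0, -0.0]
ft_force: [-0.2, 0.0, -0.1]
grip_width: 0.806
t 32.18 pos [ 562.9 -121.3   10.9] th 10.83 tilt 0.01 w 74.9 F [-0.2  0.  -0.1] q [-0.41  0.5   1.7  -0.    0.94 -0.59]
roll -0.001 shift now-axes [ 0.6 -0.2  0.9] after-roll axes [ 0.6 -0.2  0.9]
```

View pics/s10z.png

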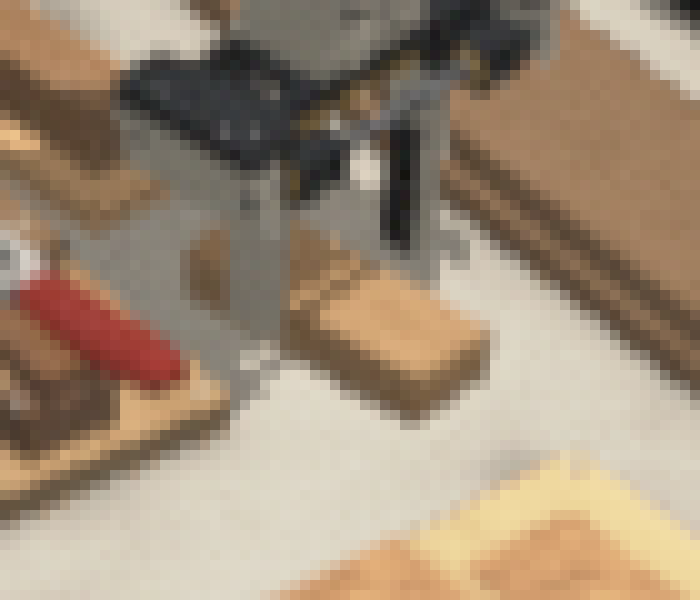

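```bash
python3 -m handwheel '[[[0,0,2,0],[0,0,0,0],[0,0,0,0]]]'
python3 -m handwheel '[[[0,0,2,0],[0,0,0,0],[0,0,0,0]]]'
python3 go.py 563.5 -121 10 10.9
```

```text
time: 32.48
eef_pos: [562.9, -121.3, 8.8]
tcp_rot: [0.996, 0.094, -0.0, -0.0]
ft_force: [0.1, -0.4, 0.7]
grip_width: 0.804
time: 32.73
eef_pos: [562.9, -121.3, 6.8]
tcp_rot: [0.996, 0.094, -0.0, -0.0]
ft_force: [0.8, 0.1, -0.3]
grip_width: 0.809
t 32.73 pos [ 562.9 -121.3    6.8] th 10.83 tilt 0.02 w 75.2 F [ 0.8  0.1 -0.3] q [-0.41  0.51  1.7  -0.    0.93 -0.59]
roll -0.001 shift now-axes [ 0.7 -0.2 -3.2] after-roll axes [ 0.7 -0.2 -3.2]
```

Still free, so the fingertips really stand higher than quoted. Close here.

```bash
python3 -m handwheel '[[[0,0,0,0],[0,0,0,0],[0,0,0,0],[0,0,0,0],[0,0,0,0],[0,0,0,0],[0,0,0,0]]]' 0 35
python3 go.py 563.5 -121 10 10.9
python3 -m handwheel '[[[0,0,0,0],[0,0,0,0]]]'
```

```text
time: 33.32
eef_pos: [563.1, -121.4, 7.0]
tcp_rot: [0.996, 0.094, 0.0, 0.0]
ft_force: [0.5, 0.3, -0.1]
grip_width: 0.475
t 33.32 pos [ 563.1 -121.4    7. ] th 10.82 tilt 0.01 w 44.2 F [ 0.5  0.3 -0.1] q [-0.41  0.51  1.7   0.    0.93 -0.59]
roll -0.001 shift now-axes [ 0.5 -0.3 -3. ] after-roll axes [ 0.5 -0.3 -3. ]
time: 33.48
eef_pos: [563.1, -121.4, 7.0]
tcp_rot: [0.996, 0.094, 0.0, 0.0]
ft_force: [-0.2, 0.3, -0.0]
grip_width: 0.476
```

```bash
python3 -m handwheel '[[[0,0,-5,0],[0,0,-15,0],[0,0,-30,0],[0,0,-35,0],[0,0,-25,0],[0,0,-5,0.07],[0,0,0,0.072],[0,0,0,0]]]'
python3 go.py 537.5 -335.6 100 2.7
```

```text
time: 34.15
eef_pos: [563.4, -121.5, 123.3]
tcp_rot: [1.0, 0.022, 0.001, 0.0]
ft_force: [-0.5, -0.2, -1.3]
grip_width: 0.476
t 34.15 pos [ 563.4 -121.5  123.3] th 2.55 tilt 0.12 w 44.3 F [-0.5 -0.2 -1.3] q [-0.41  0.37  1.59 -0.    1.18 -0.45]
roll -0.003 shift now-axes [-35.4 212.7  23.3] after-roll axes [-36.  212.6  23.3]
```

```bash
python3 -m handwheel '[[[-5,25,0,-0.002],[-6,37,0,0],[-6,37,0,0],[-6,37,0,0],[-6,37,0,0],[-4,24,0,0],[-3,13,0,0],[0,0,0,0]]]'
python3 -m handwheel '[[[0,0,0,0],[0,0,0,0],[0,0,0,0]]]'
python3 go.py 537.5 -335.6 60 2.7
```

```text
time: 34.82
eef_pos: [536.3, -335.4, 121.2]
tcp_rot: [1.0, 0.024, -0.0, -0.0]
ft_force: [0.1, 1.1, -0.8]
grip_width: 0.479
time: 35.07
eef_pos: [537.6, -330.7, 121.9]
tcp_rot: [1.0, 0.026, -0.0, -0.0]
ft_force: [0.5, -0.1, -1.0]
grip_width: 0.475
t 35.07 pos [ 537.6 -330.7  121.9] th 2.94 tilt 0.05 w 44.2 F [ 0.5 -0.1 -1. ] q [-0.73  0.46  1.44  0.    1.24 -0.78]
roll 0.004 shift now-axes [-0.4  4.8 61.9] after-roll axes [-0.4  4.8 61.9]
```

```bash
python3 -m handwheel '[[[0,3,20,0.004],[0,0,30,0],[0,0,25,0],[0,0,10,0],[0,0,0,0],[0,0,0,0],[0,0,0,0]]]'
python3 go.py 537.5 -335.6 20 2.7
python3 - <<'E'
from h import *
for cam in ['top','scene']:
    c=shot(cam,cam+'11')
    print(cam,[(np.round(d['centre']).tolist(),round(d['confidence'],2)) for d in r.landmark_of('pine_mid',cam)[:2]])
    if cam=='scene': cv2.imwrite('pics/s11z.png',cv2.resize(c['img'][210:290,270:370],None,fx=7,fy=7,interpolation=cv2.INTER_CUBIC))
E
```

```text
time: 35.65
eef_pos: [538.7, -336.2, 38.7]
tcp_rot: [1.0, 0.023, 0.001, 0.001]
ft_force: [1.2, -1.1, 0.1]
grip_width: 0.479
t 35.65 pos [ 538.7 -336.2   38.7] th 2.63 tilt 0.16 w 44.5 F [ 1.2 -1.1  0.1] q [-0.73  0.55  1.52  0.    1.06 -0.78]
roll -0.001 shift now-axes [-1.2 -0.6 18.7] after-roll axes [-1.2 -0.6 18.7]
top []
scene [([538.0, -336.0, 46.0], 0.81), ([506.0, -338.0, 0.0], 0.38)]
```

View pics/s11z.png

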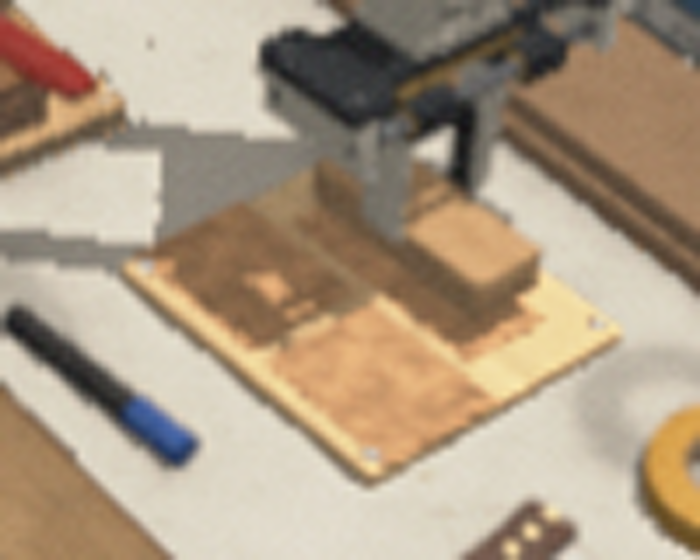

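```bash
python3 -m handwheel '[[[0,0,7,0],[0,0,5,0],[0,0,3,0],[0,0,1.5,0],[0,0,0,0],[0,0,0,0]]]'
python3 -m handwheel '[[[0,0,1,0],[0,0,1,0],[0,0,0,0],[0,0,0,0]]]'
python3 go.py 537.5 -335.6 19 2.7
```

```text
time: 36.35
eef_pos: [537.4, -335.8, 20.2]
tcp_rot: [1.0, 0.022, -0.0, -0.0]
ft_force: [0.1, 0.8, -0.3]
grip_width: 0.474
time: 36.68
eef_pos: [537.7, -336.0, 19.0]
tcp_rot: [1.0, 0.023, 0.0, 0.0]
ft_force: [-0.2, 0.8, 3.4]
grip_width: 0.475
t 36.68 pos [ 537.7 -336.    19. ] th 2.58 tilt 0.04 w 44.1 F [-0.2  0.8  3.4] q [-0.73  0.57  1.54 -0.    1.03 -0.78]
roll -0.002 shift now-axes [-0.2 -0.4 -0. ] after-roll axes [-0.2 -0.4 -0. ]
```

Contact. Release and lift.

```bash
python3 -m handwheel '[[[0,0,0,0],[0,0,0,0],[0,0,0,0],[0,0,0,0],[0,0,0,0]]]' 65
python3 -m handwheel '[[[0,0,-15,0],[0,0,-30,0],[0,0,-40,0],[0,0,-40,0],[0,0,-40,0],[0,0,-20,0],[0,0,0,0]]]' 90
python3 go.py 503 240.5 200 2.4
```

```text
time: 37.1
eef_pos: [537.4, -335.8, 18.3]
tcp_rot: [1.0, 0.022, -0.0, -0.0]
ft_force: [0.2, 0.1, 2.1]
grip_width: 0.692
time: 37.68
eef_pos: [539.9, -337.9, 210.2]
tcp_rot: [1.0, 0.023, 0.004, 0.004]
ft_force: [0.6, 0.5, 0.5]
grip_width: 0.969
t 37.68 pos [ 539.9 -337.9  210.2] th 2.59 tilt 0.65 w 90.1 F [0.6 0.5 0.5] q [-0.73  0.41  1.31  0.    1.41 -0.78]
roll 0.003 shift now-axes [ -10.8 -579.5   10.2] after-roll axes [ -12.6 -579.5   10.2]
```

```bash
python3 -m handwheel '[[[-1,-25,0,0],[-1,-38,0,0],[-1,-40,0,0],[-1,-40,0,0],[-1,-40,0,0],[-1,-40,0,0],[-1,-40,0,0],[-1,-40,0,0]]]'
python3 -m handwheel '[[[-1,-40,0,0],[-1,-40,0,0],[-1,-20,0,0],[0,0,0,0]]]'
python3 - <<'E'
from h import *
c=shot('top','top12')
for t in ['pine_mid','oak_mid','cup_mid','carton_mid','store_board']: print(t,[(np.round(d['centre']).tolist(),round(d['confidence'],2)) for d in r.landmark_of(t,'top')[:2]])
cv2.imwrite('pics/top12z.png',cv2.resize(c['img'][145:225,340:440],None,fx=7,fy=7,interpolation=cv2.INTER_CUBIC))
E
python3 go.py 503 240.5 200 2.4
```

```text
time: 38.35
eef_pos: [514.6, -31.6, 202.2]
tcp_rot: [1.0, 0.022, -0.001, -0.0]
ft_force: [1.0, -0.2, 0.5]
grip_width: 0.966
time: 38.68
eef_pos: [506.7, 70.4, 202.3]
tcp_rot: [1.0, 0.025, -0.001, -0.001]
ft_force: [-0.5, -0.3, -0.3]
grip_width: 0.971
pine_mid [([539.0, -337.0, 22.0], 0.8)]
oak_mid [([555.0, 58.0, 23.0], 0.45)]
cup_mid [([492.0, 340.0, 53.0], 0.66)]
carton_mid [([506.0, 241.0, 53.0], 0.69)]
store_board [([506.0, -338.0, -0.0], 0.82)]
t 38.98 pos [508.5  64.9 203. ] th 2.47 tilt 0.04 w 90.3 F [ 0.1 -0.9  0.5] q [-0.09  0.19  1.63 -0.    1.32 -0.13]
roll 0.001 shift now-axes [   2.1 -175.7    3. ] after-roll axes [   1.9 -175.7    3. ]
```

View pics/top12z.png

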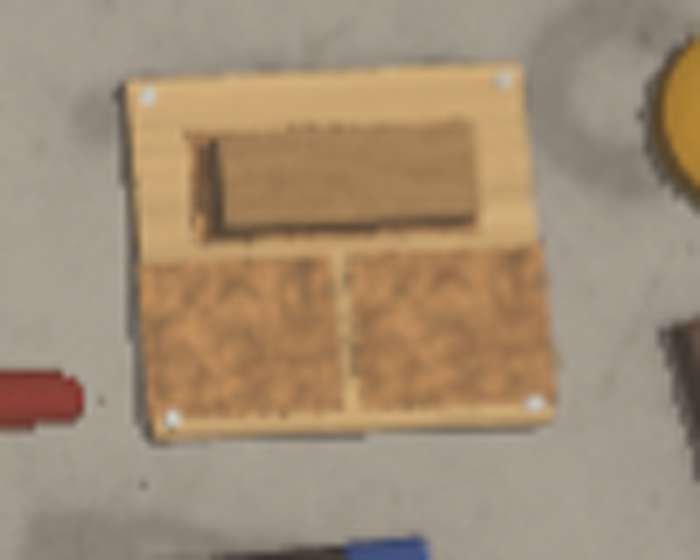

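```bash
python3 -m handwheel '[[[0.5,-30,0,0],[0.5,-40,0,0],[0.5,-40,0,0],[0.4,-38,0,0],[0,-27,0,0],[0,0,0,0],[0,0,0,0],[0,0,0,0]]]'
python3 go.py 503 240.5 77.5 2.4
```

```text
time: 39.65
eef_pos: [502.7, 239.8, 203.2]
tcp_rot: [1.0, 0.022, -0.0, 0.0]
ft_force: [0.4, -0.2, 0.5]
grip_width: 0.969
t 39.65 pos [502.7 239.8 203.2] th 2.53 tilt 0.05 w 90.1 F [ 0.4 -0.2  0.5] q [ 0.25  0.27  1.52 -0.    1.35  0.2 ]
roll 0.002 shift now-axes [  0.3  -0.7 125.7] after-roll axes [  0.3  -0.7 125.7]
```

```bash
python3 -m handwheel '[[[0,0,25,0.002],[0,0,35,0],[0,0,35,0],[0,0,20,0],[0,0,10,0],[0,0,0,0],[0,0,0,0],[0,0,0,0]]]'
python3 -m handwheel '[[[0,0,0,0],[0,0,0,0],[0,0,0,0],[0,0,0,0],[0,0,0,0],[0,0,0,0],[0,0,0,0],[0,0,0,0]]]' 0 25
python3 go.py 503 240.5 230 2.4
```

```text
time: 40.32
eef_pos: [504.0, 240.8, 80.2]
tcp_rot: [1.0, 0.021, 0.002, -0.0]
ft_force: [-0.4, -0.2, 0.3]
grip_width: 0.967
time: 40.98
eef_pos: [502.8, 241.4, 79.0]
tcp_rot: [1.0, 0.022, 0.001, -0.0]
ft_force: [1.2, -1.5, 4.7]
grip_width: 0.687
t 40.98 pos [502.8 241.4  79. ] th 2.47 tilt 0.07 w 63.9 F [ 1.2 -1.5  4.7] q [0.25 0.39 1.69 0.   1.07 0.2 ]
roll 0.001 shift now-axes [ 1.00e-01  9.00e-01 -1.51e+02] after-roll axes [ 1.00e-01  9.00e-01 -1.51e+02]
```

```bash
python3 -m handwheel '[[[0,0,-4,0],[0,0,-10,0],[0,0,-20,0],[0,0,-30,0],[0,0,-30,0],[0,0,-30,0],[0,0,-20,0],[0,0,0,0]]]'
python3 -m handwheel '[[[-2,20,0,0],[-3.5,36,0,0],[-4,40,0,0],[-4,40,0,0],[-4,40,0,0],[-4,40,0,0],[-4,40,0,0],[-4,40,0,0]]]'
python3 -m handwheel '[[[-4,40,0,0],[-4,40,0,0],[-4,40,0,0],[-4,40,0,0],[-4,40,0,0],[-4,40,0,0],[-4,40,0,0],[-4,36,0,0]]]'
python3 -m handwheel '[[[0,8,0,0],[0,0,0,0],[0,0,0,0],[0,0,0,0]]]'
python3 go.py 467.7 -388.5 88 2.6
```

```text
time: 41.65
eef_pos: [504.6, 241.8, 227.6]
tcp_rot: [1.0, 0.022, 0.004, -0.001]
ft_force: [0.5, 0.2, -2.5]
grip_width: 0.686
time: 42.32
eef_pos: [483.9, -57.2, 220.8]
tcp_rot: [1.0, 0.022, -0.001, -0.001]
ft_force: [1.5, -0.0, -2.8]
grip_width: 0.684
time: 42.98
eef_pos: [465.8, -374.6, 220.3]
tcp_rot: [1.0, 0.021, -0.001, -0.001]
ft_force: [0.1, -0.4, -2.5]
grip_width: 0.681
time: 43.32
eef_pos: [467.4, -378.9, 221.4]
tcp_rot: [1.0, 0.022, -0.001, -0.001]
ft_force: [0.1, 0.3, -2.8]
grip_width: 0.683
t 43.32 pos [ 467.4 -378.9  221.4] th 2.51 tilt 0.16 w 63.5 F [ 0.1  0.3 -2.8] q [-0.87  0.34  1.38  0.    1.42 -0.91]
roll -0.002 shift now-axes [-1.000e-01  9.600e+00  1.334e+02] after-roll axes [-1.000e-01  9.600e+00  1.334e+02]
```

```bash
python3 -m handwheel '[[[0,7,15,0],[0,0,30,0],[0,0,35,0],[0,0,25,0],[0,0,12,0],[0,0,5,0],[0,0,0,0],[0,0,0,0]]]'
python3 -m handwheel '[[[0,0,0,0],[0,0,0,0],[0,0,0,0]]]'
python3 go.py 467.7 -388.5 88 2.6
```

```text
time: 43.98
eef_pos: [468.7, -387.3, 101.5]
tcp_rot: [1.0, 0.022, 0.0, 0.0]
ft_force: [0.3, 0.2, -1.7]
grip_width: 0.685
time: 44.23
eef_pos: [468.4, -388.4, 101.8]
tcp_rot: [1.0, 0.022, 0.001, 0.001]
ft_force: [0.5, 0.2, -2.2]
grip_width: 0.684
t 44.23 pos [ 468.4 -388.4  101.8] th 2.47 tilt 0.14 w 63.6 F [ 0.5  0.2 -2.2] q [-0.88  0.44  1.53 -0.    1.17 -0.92]
roll -0.002 shift now-axes [-0.7  0.  13.8] after-roll axes [-0.7  0.  13.8]
```

```bash
python3 -m handwheel '[[[-0.5,0,5,0],[0,0,4,0],[0,0,2,0],[0,0,1,0],[0,0,0,0],[0,0,0,0]]]'
python3 go.py 467.7 -388.5 88 2.6
```

```text
time: 44.73
eef_pos: [467.3, -387.8, 88.3]
tcp_rot: [1.0, 0.021, -0.0, -0.0]
ft_force: [-0.0, 0.8, -2.9]
grip_width: 0.685
t 44.73 pos [ 467.3 -387.8   88.3] th 2.46 tilt 0.03 w 63.7 F [-0.   0.8 -2.9] q [-0.88  0.46  1.55  0.    1.14 -0.92]
roll -0.003 shift now-axes [0.4 0.7 0.3] after-roll axes [0.4 0.7 0.3]
```

```bash
python3 -m handwheel '[[[0.3,0.5,1,0],[0,0,0.5,0],[0,0,0,0],[0,0,0,0]]]'
python3 go.py 467.7 -388.5 88 2.6
```

```text
time: 45.07
eef_pos: [467.5, -388.6, 88.0]
tcp_rot: [1.0, 0.022, -0.0, 0.0]
ft_force: [-2.2, 1.1, 4.4]
grip_width: 0.684
t 45.07 pos [ 467.5 -388.6   88. ] th 2.47 tilt 0.04 w 63.7 F [-2.2  1.1  4.4] q [-0.88  0.46  1.55 -0.    1.14 -0.92]
roll -0.002 shift now-axes [ 0.2 -0.1 -0. ] after-roll axes [ 0.2 -0.1 -0. ]
```

Contact; release, lift, and go for the cup.

```bash
python3 -m handwheel '[[[0,0,0,0],[0,0,0,0],[0,0,0,0],[0,0,0,0],[0,0,0,0],[0,0,0,0]]]' 90
python3 -m handwheel '[[[0,0,-15,0],[0,0,-30,0],[0,0,-35,0],[0,0,-30,0],[0,0,-10,0],[0,0,0,0]]]'
python3 -m handwheel '[[[3,-25,0,0],[3.8,-40,0,0],[3.8,-40,0,0],[3.8,-40,0,0],[3.8,-40,0,0],[3.8,-40,0,0],[3.8,-40,0,0],[3.8,-40,0,0]]]'
python3 -m handwheel '[[[3.8,-40,0,0],[3.8,-40,0,0],[3.8,-40,0,0],[3.8,-40,0,0],[0,0,0,0]]]'
python3 - <<'E'
from h import *
for cam in ['top','scene']:
    c=shot(cam,cam+'13')
    for t in ['carton_mid','cup_mid','pine_mid']: print(t,[(np.round(d['centre']).tolist(),round(d['confidence'],2)) for d in r.landmark_of(t,cam)[:2]])
    if cam=='top':
        cv2.imwrite('pics/top13z.png',cv2.resize(c['img'][145:225,340:440],None,fx=7,fy=7,interpolation=cv2.INTER_CUBIC))
E
python3 go.py 496.3 343 200 2.5
```

```text
time: 45.57
eef_pos: [467.8, -388.4, 86.8]
tcp_rot: [1.0, 0.022, 0.0, -0.0]
ft_force: [0.1, 0.8, 0.0]
grip_width: 0.967
time: 46.07
eef_pos: [469.0, -389.9, 210.4]
tcp_rot: [1.0, 0.022, 0.002, 0.003]
ft_force: [0.5, -0.1, -0.2]
grip_width: 0.968
time: 46.73
eef_pos: [482.7, -80.1, 204.7]
tcp_rot: [1.0, 0.021, -0.002, -0.001]
ft_force: [1.1, 0.2, -0.1]
grip_width: 0.967
time: 47.15
eef_pos: [490.6, 84.8, 204.8]
tcp_rot: [1.0, 0.025, -0.002, -0.002]
ft_force: [0.3, -1.0, -0.1]
grip_width: 0.968
carton_mid [([470.0, -394.0, 61.0], 0.73)]
cup_mid [([494.0, 340.0, 54.0], 0.58)]
pine_mid [([537.0, -339.0, 23.0], 0.87), ([556.0, 52.0, -1.0], 0.6)]
carton_mid [([464.0, -389.0, 58.0], 0.67), ([502.0, 296.0, -1.0], 0.47)]
cup_mid [([500.0, 340.0, 53.0], 0.75)]
pine_mid [([537.0, -338.0, 31.0], 0.62)]
t 47.55 pos [492.5  76.6 206.6] th 2.32 tilt 0.03 w 90.1 F [ 0.6 -0.5  0.1] q [-0.07  0.16  1.65 -0.    1.33 -0.11]
roll -0.003 shift now-axes [  14.6 -266.     6.6] after-roll axes [  15.4 -266.     6.6]
```

View pics/top13z.png

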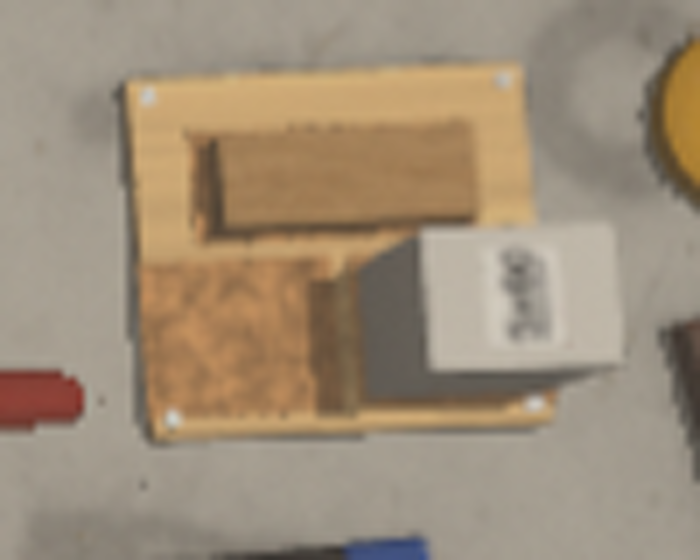

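View pics/scene13.png

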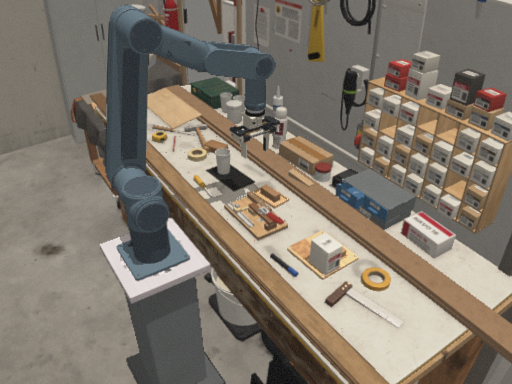

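```bash
python3 -m handwheel '[[[2,-30,0,-0.003],[2.5,-40,0,0],[2.5,-40,0,0],[2.5,-40,0,0],[2.5,-40,0,0],[2.5,-40,0,0],[0,-31,0,0],[0,0,0,0]]]'
python3 -m handwheel '[[[0,0,0,0],[0,0,0,0],[0,0,0,0]]]'
python3 go.py 496.3 343 77 2.6
python3 - <<'E'
from h import *
a=cv2.imread('pics/top0.png');b=cv2.imread('pics/top13.png')
f=lambda i: cv2.cvtColor(i[172:206,396:434],cv2.COLOR_BGR2GRAY).astype(np.float32)
print(cv2.phaseCorrelate(f(a),f(b),cv2.createHanningWindow((38,34),cv2.CV_32F)))
E
```

```text
time: 48.22
eef_pos: [494.7, 343.8, 206.5]
tcp_rot: [1.0, 0.024, -0.0, -0.001]
ft_force: [0.4, -0.8, -0.8]
grip_width: 0.97
time: 48.47
eef_pos: [495.5, 337.7, 206.9]
tcp_rot: [1.0, 0.022, -0.0, 0.0]
ft_force: [-0.0, 1.8, 0.6]
grip_width: 0.965
t 48.47 pos [495.5 337.7 206.9] th 2.52 tilt 0.04 w 89.7 F [-0.   1.8  0.6] q [ 0.41  0.35  1.41 -0.    1.39  0.37]
roll -0.001 shift now-axes [  1.   -5.2 129.9] after-roll axes [  1.   -5.2 129.9]
((0.01863683963773255, 0.34731609245389805), 0.9232530398501291)
```

```bash
python3 -m handwheel '[[[0.8,-2.5,25,0],[0,0,35,0],[0,0,35,0],[0,0,20,0],[0,0,12,0],[0,0,0,0],[0,0,0,0],[0,0,0,0]]]'
python3 go.py 496.3 343 77 2.6
```

```text
time: 49.13
eef_pos: [497.0, 341.5, 81.4]
tcp_rot: [1.0, 0.022, 0.001, -0.0]
ft_force: [-0.9, 0.2, -1.1]
grip_width: 0.965
t 49.13 pos [497.  341.5  81.4] th 2.55 tilt 0.12 w 89.7 F [-0.9  0.2 -1.1] q [ 0.42  0.46  1.57 -0.    1.12  0.37]
roll -0.001 shift now-axes [-0.6 -1.6  4.4] after-roll axes [-0.6 -1.6  4.4]
```

```bash
python3 -m handwheel '[[[0,-1,3,0],[0,0,0,0],[0,0,0,0],[0,0,0,0]]]'
python3 go.py 496.3 343 77 2.6
python3 -m handwheel '[[[0,0,0,0],[0,0,0,0],[0,0,0,0],[0,0,0,0],[0,0,0,0],[0,0,0,0],[0,0,0,0],[0,0,0,0]]]' 0 8
python3 -m handwheel '[[[0,0,-3,0],[0,0,-8,0],[0,0,-20,0],[0,0,-30,0],[0,0,-30,0],[0,0,-30,0],[0,0,-24,0],[0,0,0,0]]]'
python3 go.py 463.2 -289.5 86 2.6
```

```text
time: 49.47
eef_pos: [495.9, 343.2, 77.6]
tcp_rot: [1.0, 0.023, 0.0, -0.0]
ft_force: [-0.9, -0.5, -0.1]
grip_width: 0.971
t 49.47 pos [495.9 343.2  77.6] th 2.64 tilt 0.06 w 90.3 F [-0.9 -0.5 -0.1] q [ 0.42  0.46  1.57 -0.    1.11  0.37]
roll 0.001 shift now-axes [0.3 0.2 0.6] after-roll axes [0.3 0.2 0.6]
time: 50.13
eef_pos: [495.7, 343.0, 77.0]
tcp_rot: [1.0, 0.023, -0.0, -0.0]
ft_force: [0.5, 0.4, 0.5]
grip_width: 0.745
time: 50.8
eef_pos: [498.4, 344.3, 229.1]
tcp_rot: [1.0, 0.023, 0.005, -0.002]
ft_force: [0.9, -0.4, 0.0]
grip_width: 0.737
t 50.8 pos [498.4 344.3 229.1] th 2.64 tilt 0.64 w 68.6 F [ 0.9 -0.4  0. ] q [ 0.42  0.34  1.37 -0.    1.43  0.37]
roll 0.001 shift now-axes [-64.4 631.5 143.1] after-roll axes [-63.9 631.6 143.1]
```

```bash
python3 -m handwheel '[[[-2,20,0,0],[-3.5,36,0,0],[-4,40,0,0],[-4,40,0,0],[-4,40,0,0],[-4,40,0,0],[-4,40,0,0],[-4,40,0,0]]]'
python3 -m handwheel '[[[-4,40,0,0],[-4,40,0,0],[-4,40,0,0],[-4,40,0,0],[-4,40,0,0],[-4,40,0,0],[-4,40,0,0],[-3,36,0,0]]]'
python3 -m handwheel '[[[-1,14,0,0],[0,0,0,0],[0,0,0,0],[0,0,0,0]]]'
python3 go.py 463.5 -288.3 86 2.6
```

```text
time: 51.47
eef_pos: [479.0, 44.3, 222.0]
tcp_rot: [1.0, 0.023, 0.0, 0.0]
ft_force: [1.2, -0.4, -0.5]
grip_width: 0.741
time: 52.13
eef_pos: [462.5, -273.5, 221.8]
tcp_rot: [1.0, 0.023, -0.0, 0.0]
ft_force: [0.8, -0.1, -1.1]
grip_width: 0.739
time: 52.47
eef_pos: [462.9, -283.6, 221.7]
tcp_rot: [1.0, 0.023, -0.0, -0.001]
ft_force: [0.3, 0.5, 0.4]
grip_width: 0.736
t 52.47 pos [ 462.9 -283.6  221.7] th 2.67 tilt 0.08 w 68.4 F [0.3 0.5 0.4] q [-0.76  0.24  1.52  0.    1.38 -0.8 ]
roll 0.001 shift now-axes [  0.4   4.7 135.7] after-roll axes [  0.4   4.7 135.7]
```

```bash
python3 -m handwheel '[[[0,2.5,15,0],[0,0,30,0],[0,0,35,0],[0,0,25,0],[0,0,12,0],[0,0,7,0],[0,0,0,0],[0,0,0,0]]]'
python3 -m handwheel '[[[0,0,0,0],[0,0,0,0],[0,0,0,0]]]'
python3 go.py 463.5 -288.3 86 2.6
```

```text
time: 53.13
eef_pos: [463.8, -286.8, 98.7]
tcp_rot: [1.0, 0.024, 0.0, 0.0]
ft_force: [0.5, -0.1, 0.5]
grip_width: 0.74
time: 53.38
eef_pos: [463.8, -288.1, 99.2]
tcp_rot: [1.0, 0.023, 0.001, 0.001]
ft_force: [-0.1, -0.8, 0.3]
grip_width: 0.74
t 53.38 pos [ 463.8 -288.1   99.2] th 2.64 tilt 0.13 w 68.8 F [-0.1 -0.8  0.3] q [-0.76  0.34  1.69  0.    1.1  -0.81]
roll 0.001 shift now-axes [-0.3  0.2 13.2] after-roll axes [-0.3  0.2 13.2]
```

```bash
python3 -m handwheel '[[[0,0,5,0],[0,0,4,0],[0,0,2,0],[0,0,1,0],[0,0,0,0],[0,0,0,0]]]'
python3 -m handwheel '[[[0,0,0.7,0],[0,0,0.5,0],[0,0,0,0],[0,0,0,0]]]'
python3 go.py 463.5 -288.3 86 2.6
```

```text
time: 53.88
eef_pos: [463.0, -287.6, 85.8]
tcp_rot: [1.0, 0.023, -0.0, -0.0]
ft_force: [0.1, -0.0, 0.7]
grip_width: 0.739
time: 54.22
eef_pos: [463.5, -287.8, 85.5]
tcp_rot: [1.0, 0.023, 0.0, 0.0]
ft_force: [-0.9, 2.0, 5.7]
grip_width: 0.742
t 54.22 pos [ 463.5 -287.8   85.5] th 2.64 tilt 0.06 w 69.0 F [-0.9  2.   5.7] q [-0.76  0.36  1.71  0.    1.07 -0.81]
roll 0.001 shift now-axes [-0.   0.5 -0.5] after-roll axes [-0.   0.5 -0.5]
```

Contact. Release, lift, move away, check.

```bash
python3 -m handwheel '[[[0,0,0,0],[0,0,0,0],[0,0,0,0],[0,0,0,0],[0,0,0,0],[0,0,0,0]]]' 90
python3 -m handwheel '[[[0,0,-15,0],[0,0,-30,0],[0,0,-35,0],[0,0,-35,0],[0,0,-10,0],[0,0,0,0]]]'
python3 -m handwheel '[[[0,-25,0,0],[0,-40,0,0],[0,-40,0,0],[0,-40,0,0],[0,-40,0,0],[0,-40,0,0],[0,-40,0,0],[0,-40,0,0]]]'
python3 -m handwheel '[[[0,-40,0,0],[0,-40,0,0],[0,-40,0,0],[0,-40,0,0],[0,-20,0,0],[0,0,0,0],[0,0,0,0]]]'
python3 - <<'E'
from h import *
a=cv2.imread('pics/top0.png')
for cam in ['top','scene']:
    c=shot(cam,cam+'14')
    for t in ['carton_mid','cup_mid','pine_mid','oak_mid','screwdriver_mid','pen_mid','pale_tape_mid']: print(cam,t,[(np.round(d['centre']).tolist(),round(d['confidence'],2)) for d in r.landmark_of(t,cam)[:2]])
    if cam=='top':
        b=c['img']
        for n,(x0,x1,y0,y1) in dict(cart=(396,434,172,206),cup=(362,398,172,210)).items():
            f=lambda i: cv2.cvtColor(i[y0:y1,x0:x1],cv2.COLOR_BGR2GRAY).astype(np.float32)
            print(n,cv2.phaseCorrelate(f(a),f(b),cv2.createHanningWindow((x1-x0,y1-y0),cv2.CV_32F)))
        cv2.imwrite('pics/top14z.png',cv2.resize(b[135:235,160:450],None,fx=2.7,fy=2.7,interpolation=cv2.INTER_CUBIC))
    else: cv2.imwrite('pics/scene14z.png',cv2.resize(c['img'][170:290,200:380],None,fx=4,fy=4,interpolation=cv2.INTER_CUBIC))
E
```

```text
time: 54.72
eef_pos: [463.1, -287.6, 84.6]
tcp_rot: [1.0, 0.023, -0.0, -0.0]
ft_force: [0.5, -0.2, 0.0]
grip_width: 0.967
time: 55.22
eef_pos: [464.8, -289.1, 213.4]
tcp_rot: [1.0, 0.023, 0.003, 0.003]
ft_force: [-0.4, -0.7, -0.7]
grip_width: 0.973
time: 55.88
eef_pos: [447.5, 19.0, 207.9]
tcp_rot: [1.0, 0.023, -0.001, -0.0]
ft_force: [-0.1, 0.9, -0.5]
grip_width: 0.964
time: 56.47
eef_pos: [439.6, 197.4, 207.9]
tcp_rot: [1.0, 0.025, -0.002, 0.001]
ft_force: [-0.2, -0.6, -0.2]
grip_width: 0.968
top carton_mid [([470.0, -389.0, 64.0], 0.83)]
top cup_mid [([461.0, -290.0, 63.0], 0.97), ([556.0, 59.0, 22.0], 0.69)]
top pine_mid [([538.0, -338.0, 24.0], 0.64), ([458.0, -290.0, 62.0], 0.36)]
top oak_mid [([553.0, 58.0, 18.0], 0.76)]
top screwdriver_mid [([354.0, 269.0, 17.0], 0.42)]
top pen_mid [([356.0, -307.0, 10.0], 0.46)]
top pale_tape_mid [([459.0, 530.0, 13.0], 0.62), ([461.0, -295.0, 63.0], 0.41)]
cart ((-0.00980737097287232, 0.335872347369083), 0.9258315260211627)
cup ((-0.24897232152748217, 0.3129726507612034), 0.8916366404957241)
scene carton_mid [([463.0, -390.0, 58.0], 0.96), ([541.0, -337.0, 27.0], 0.64)]
scene cup_mid [([464.0, -290.0, 65.0], 0.76)]
scene pine_mid [([465.0, -292.0, 63.0], 0.68), ([540.0, -333.0, 25.0], 0.44)]
scene oak_mid [([555.0, 54.0, 19.0], 0.68), ([465.0, -291.0, 63.0], 0.46)]
scene screwdriver_mid [([354.0, 271.0, 18.0], 0.42)]
scene pen_mid [([539.0, -337.0, 26.0], 0.71), ([508.0, -339.0, -1.0], 0.56)]
scene pale_tape_mid [([462.0, 532.0, 13.0], 0.79)]
```

View pics/top14z.png

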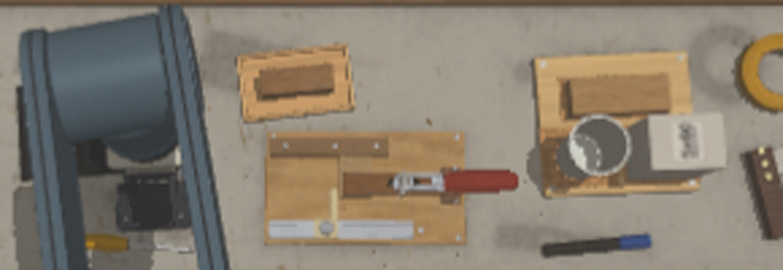

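View pics/scene14z.png

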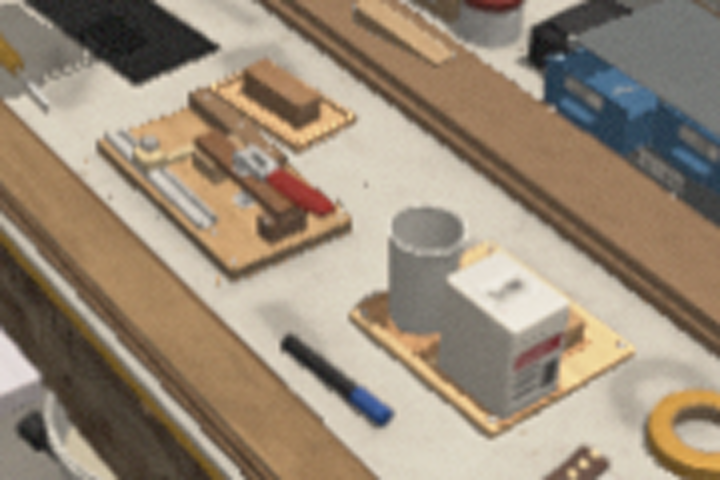

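The cup, carton, pine and oak are all in place, and the cup and carton images have moved less than 0.5 px from the start. The arm is clear of everything, so I am handing in.

```bash
python3 -c "
from station import r
print(r.sign_off()); print(r.observe()['time'])"
```

```text
the job is handed in; nothing more can be done
None
the job is handed in; nothing more can be done
```

The job is done and handed in at about 57 s of the 138 s allowed; no verdict came back. I stood the cup and carton on the side mat and laid the oak block flat in the tray. I then put the pine offcut on the rear pad and returned the carton and the cup to their own pads.

**Last checks:**
- **Cup and carton:** both look upright and square. In the top picture each appears within 0.4 px of its starting place, about 1 mm.
- **Pine:** found at about (538, -338) mm; I put the pad centre at (537.5, -335.6) mm. It lies lengthwise, in line with the board.
- **Oak:** flat and central in the tray, at about (553–555, 54–58) mm; I put the tray centre at (555.5, 57.5) mm.
- **Bystanders:** the screwdriver, pen and tape are within about 6 mm of their starting positions, which is roughly the detector's own scatter.

**What failed or disagreed:**
- **First grasp of the pine:** it failed because the fingers closed above the block. The pictures showed the tips about 15–20 mm higher than the quoted tool geometry suggests. I lowered the gripper step by step while watching the force, and the second grasp at TCP z = 7 mm held. The pine had not moved.
- **Scene-camera detections:** a few were wrong, for example the pine's position reported for the pen and the cup's for the pine. I set those aside in favour of the pictures and the top camera.

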